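# Slide the frit bin home into its own bay and shut the keeper

## Robot

A 6-joint arm with a two-finger parallel gripper is mounted at the origin on a cart in front of the work surface, level with it; the furniture and walls round the work are solid. World frame = base frame: x ahead of the robot, y to its left, z up, the work surface at z = 0. Lengths are in m, angles in rad, forces in N, time in s.
With the tool pointing down it reaches from about 0.25 to 0.775 m from the base axis. Payload 4 kg.
Tool frame: the origin (TCP) lies at the very end of the fingers, on their centre line; the grasp point (between the pads) lies tcp_to_grasp behind it (tcp_to_grasp is the distance from the TCP to the grasp point, in m); z points along the fingers, x is the direction in which the jaws open and shut, and the axes are right-handed (so a half turn about z gives the same grasp; the last joint's range is limited). The gripper opens to 94 mm and grips with 3 to 60 N. Pads are 16 mm wide; open, the fingers measure 119 mm over their backs; the gripper's body (75 mm by 177 mm) begins 78 mm behind the grasp point.
Start: joints at [1.135, 0.087, 1.371, -0, 1.684, -0.103], TCP at [0.18, 0.52, 0.206] pointing down, gripper open.
Joint ranges: [-3.1, 3.1], [-0.76, 2.03], [0.27, 2.55], [-1.08, 4.22], [0.17, 2.65], [-2.57, 2.57]. Speed limits (rad/s): [2.79, 2.79, 3.14, 3.14, 3.14, 3.14].

## Interface

Orientations are given as a unit quaternion [x, y, z, w].
In Python, from bench import observe, grab_frame, get_calibration, job_done, regions_of, mark_of, tcp_to_grasp gives the robot as it stands. The module is installed in compiled form; this text tells all that it offers.
- The arm moves only by the shell command python3 -m inch 'ROWS' [FORCE]. ROWS is JSON, a list of rows, each a list of 3 entries, a list of its own where there are three numbers: the gripper command: -1 is shut, 1 is fully open, values between are in proportion, then the shift along the tool's x, y, z in cm, then the turn about the tool's z in rad. In form: [[hand, [dx, dy, dz], yaw], ...]. A call has 1 to 10 rows; each row shifts and turns the commanded pose from where the row before left it, along the tool's axes as they then stand; what a row does not reach is not made up. A row lasts 1/12 s, in which the tool goes at most 41.7 mm and 7.16 degrees, less where a joint would pass 70% of its speed; a pose out of reach is approached as far as the arm can. A call with a gripper value outside its range is refused whole. The fingers move at their own pace and stop on an object; FORCE is the grip in N (left out, the last holds). Time passes only in rows, so rows that do not move let the fingers close. It gives the time, the measured TCP pose, the force and the opening at its end, in the units of the state.
- observe(): the state, without advancing time (a new reading comes with each control period).
- grab_frame(name): name is "side" or "top" or "wrist"; returns the picture (400x640x3 uint8, blue, green, red); there is no depth.
- get_calibration(name): a dict with "fov_y" (degrees; the focal length in pixels is half the picture's height over the tangent of half this angle, whatever the lens; pixels are square), "cx", "cy" (the principal point, pixels), "world_to_cam" (4x4, takes a point from world to camera coordinates). Camera axes: x right, y down, z forward; pixel columns grow to the right and rows downward; lengths in m; the calibration is good to about 2 mm. A picture is of the moment at which its call begins: read the wrist's pose just before it. get_calibration takes no time and is no camera call; for the wrist camera it gives the pose at the moment of the call.
- job_done(): hands the job in, once; it reports no verdict.
Trained networks look in the newest picture that a camera, given by its name, has taken for a name from the list of things; names that differ only in an ending like _2 or _b are one class to them, and where a whole thing is asked for, a point or a joint stands for the part that bears it (a point fixed in the world has none). Each returns a list of dicts, best first, with "conf" (0 to 1); they miss things now and then, are a little off and sometimes report something else, mostly with a low value. They report only what shows in the picture. A call takes as long as a camera call.
- regions_of(camera, query): "mask" (400x640 bool, what is visible of it).
- mark_of(camera, query): "at" ([x, y, z] in m, in the coordinates of the camera as it stood for that picture, good to about 4 mm: a listed point, or the origin of a listed thing).
The state is a dict: "time": time; "joints": joint angles; "joint_vel": joint speeds; "joint_torque": joint torques, N m; "ee_pos": TCP position; "orientation": TCP orientation; "wrist_force": force on the tool from outside, world axes, zero at the start; "moment": the same for the moment, N m; "gripper_width": finger opening in m.
Only numpy, scipy, OpenCV 4.12 (cv2) and the standard library are available. Lean on these libraries where they do the work, as an engineer would, in place of code of your own. Each camera call takes 0.05 s, during which the arm holds its last target.

## Task

Return the loose frit bin to its own bay, the one with two brass studs on its label plate: swing that bay's keeper bar wide open, slide the bin in, front wall outward, until it is fully home against the back stop, then swing the keeper shut across its front. Keep the bin level so that no frit spills, and leave the other bays, their keepers and bin, and the tools lying about as they are.

Things in the scene. Friction and masses are not known exactly. Their poses are not given: they have to be found in the camera images.
- bin_two_mid (a point): Centre, 34 mm above the underside, of the loose green steel bin of pale frit, 138 (x) by 96 (y) by 68 mm, about 0.3 to 0.65 kg, open on top, two small brass studs on its front. x points from its low front wall (52 mm high, outer face x = -69 mm) to its high back wall (x = +69 mm); flat sides, 68 mm high, at y = +-48 mm. It slides on the table under 1 to 5 N.
- bin_two_front (a point): Middle of the outer face of that bin's front wall, 34 mm above its underside. Same axes.
- bay_two: The bin's own bay (two studs on its label plate): wooden, open mouth, no floor (bins slide on the table). Origin on the table under the middle of a bin that is fully home. x points level into the bay, mouth to back, z up, y left looking in. Cheeks: inner faces y = +-51.5 mm, x = -51 to 78 mm, 50 mm high (74 mm at the rear). Back stop face at x = +69.5 mm.
- bay_two_mouth (a point): Middle of the two-stud bay's mouth, 25 mm up, 77 mm outside the bay's origin. Thin flared lead-ins, 46 mm high, widen the mouth here to y = +-58 mm and narrow to the cheeks at x = -51 mm of the bay. Same axes as the bay.
- bay_two_label (a point): Centre of the top of the two-stud bay's dark steel label plate, which spans the bay level over its rear (50 mm deep, 116 mm wide, top 76.5 mm above the table, underside 74.5 mm, so that a bin passes under) and bears TWO domed brass studs, 22 mm across, 34 mm apart, 6 mm high.
- bay_one: The empty neighbouring bay of the same build, with ONE stud on its label plate; not this bin's place. The one-stud and two-stud bays stand side by side, 120 mm apart, either way round, with the occupied three-stud bay at the far end of the row. Origin and axes as for the two-stud bay.
- gate_two (a joint): Keeper of the two-stud bay: flat steel bar, 28 to 40 mm above the table, on an upright hinge. 0 = shut, straight across the mouth along the bay's -y, 5 mm outside the front of a bin that is home (it strikes a bin that is not); grows as it swings outward; at q it points along (-sin q, -cos q) in the bay's frame; stop at 1.95 rad. Friction holds it where left; 1 N at its end moves it.
- gate_two_axis (a point): Hinge axis of that keeper, at x = -81, y = +54.5 mm in the bay's frame; hinge post 9 mm thick, 56 mm high. Same axes as the bay.
- gate_two_post (a point): Thumb post of that keeper: upright round steel post, 12 mm thick, 80 mm from the hinge axis at the bar's free end, 28 to 92 mm above the table; the point is on its axis, 75 mm up.
- gate_one (a joint): Keeper of the one-stud bay, same build as that of the two-stud bay, shut near 0 rad.
- bin_three_mid (a point): Centre, half-way up, of the like bin that stands home in the three-stud bay at the far end of the row, behind that bay's keeper, which is bolted shut.
- scoop_mid (a point): Aluminium scoop, 176x55x23 mm, lying on the table on the right of the work; point near its middle, 8 mm up.
- shears_mid (a point): Diamond shears, 208x78x11 mm, lying on the table to the left; point near the middle.

How it is judged:
By the outcome, as a careful person would: the job done as asked, in the order asked, and still so for the second after the job is handed in, with the robot touching nothing.
It also fails if it takes over 72 s, if anything falls off the work surface, if the arm or the gripper's body presses on something with over 40 N, if the wrist force passes 120 N, or if a joint passes its speed limit or range.

## Working session

There is one attempt and no reset: what is moved stays moved. The work goes in short steps, Python scripts to look and compute and a shell command to move; the robot and the scene stay as the last step left them, time stands still between calls to the robot, and variables do not carry over. Pictures are saved under pics/ and viewed, and the job is handed in when it is done.

```bash
mkdir -p pics; ls; python3 - <<'E'
from bench import *
import cv2
s=observe(); print(s)
import bench
print(tcp_to_grasp)
for n in ["side","top","wrist"]:
    f=grab_frame(n); cv2.imwrite(f"pics/a_{n}.png",f); c=get_calibration(n); print(n,c)
E
```

```text
pics
{'time': 0.0, 'joints': array([ 1.13488715e+00,  8.79562712e-02,  1.37225535e+00, -3.54946634e-05,
        1.68357421e+00, -1.03064376e-01]), 'joint_vel': array([ 0.00133695, -0.00028112,  0.00026365,  0.00227083, -0.00058843,
        0.00120861]), 'joint_torque': array([-9.95529663e-04, -3.40192616e+01, -3.02424145e+01,  7.16360752e-02,
        3.33326217e-02, -1.75529112e-04]), 'ee_pos': array([0.17946918, 0.51931784, 0.20430292]), 'orientation': array([ 8.14473805e-01,  5.80199292e-01, -9.45158634e-04,  5.56318270e-04]), 'wrist_force': array([ 0.02741028, -0.60212439, -0.27660733]), 'moment': array([-0.05933166, -0.00486886, -0.03333152]), 'gripper_width': 0.09411152852353621}
0.0188
side {'fov_y': 47.26285464142281, 'cx': 321.1325892464143, 'cy': 199.9720506940256, 'world_to_cam': array([[ 9.14459282e-01, -4.04676895e-01, -9.12859865e-04,
        -5.60924723e-01],
       [-2.66568893e-01, -6.00672628e-01, -7.53746256e-01,
         2.50682969e-01],
       [ 3.04475364e-01,  6.89513600e-01, -6.57164932e-01,
         1.50638571e+00],
       [ 0.00000000e+00,  0.00000000e+00,  0.00000000e+00,
         1.00000000e+00]])}
top {'fov_y': 49.48128614146423, 'cx': 319.3037885299451, 'cy': 199.20836122253257, 'world_to_cam': array([[-0.00804183, -0.99985887, -0.01475029,  0.0424868 ],
       [-0.99618341,  0.00929261, -0.08678864,  0.61946368],
       [ 0.08691346,  0.01399606, -0.99611754,  1.37936154],
       [ 0.        ,  0.        ,  0.        ,  1.        ]])}
wrist {'fov_y': 60.17710709120142, 'cx': 326.2205460335533, 'cy': 197.82488290816457, 'world_to_cam': array([[ 3.26093920e-01,  9.45337368e-01, -1.28614356e-04,
        -5.50053832e-01],
       [ 9.05350634e-01, -3.12261348e-01,  2.87807366e-01,
        -2.91043474e-02],
       [ 2.72034896e-01, -9.39686732e-02, -9.57688312e-01,
         3.91624339e-01],
       [ 0.00000000e+00,  0.00000000e+00,  0.00000000e+00,
         1.00000000e+00]])}
```

View pics/a_top.png

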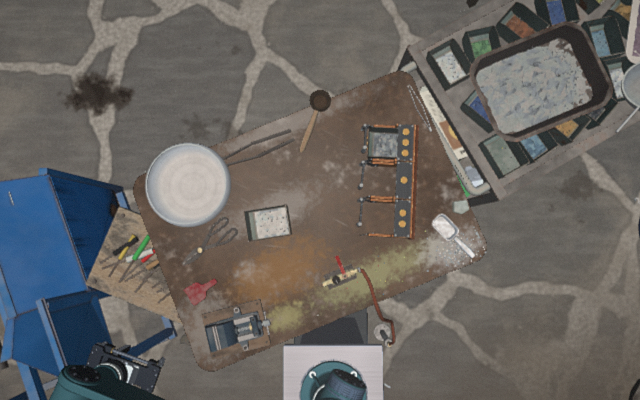

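View pics/a_side.png

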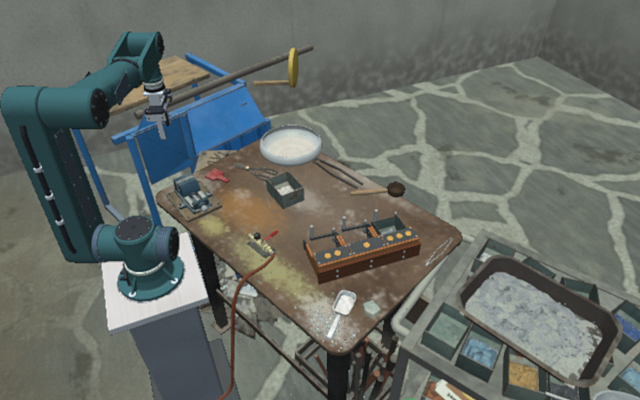

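```bash
cat > h.py <<'E'
from bench import *
import numpy as np, cv2
np.set_printoptions(precision=4,suppress=True)
def mk(cam,q,n=2):
    c=get_calibration(cam)["world_to_cam"]; out=[]
    for d in mark_of(cam,q)[:n]:
        p=np.linalg.inv(c)@np.append(d["at"],1); out.append((round(d["conf"],2),p[:3].round(4)))
    return out
def ray(cam,u,v,z):
    c=get_calibration(cam); f=200/np.tan(np.radians(c["fov_y"])/2)
    T=np.linalg.inv(c["world_to_cam"]); d=T[:3,:3]@np.array([(u-c["cx"])/f,(v-c["cy"])/f,1]); o=T[:3,3]
    return o+d*(z-o[2])/d[2]
def proj(cam,p):
    c=get_calibration(cam); f=200/np.tan(np.radians(c["fov_y"])/2)
    q=c["world_to_cam"]@np.append(p,1); return f*q[:2]/q[2]+[c["cx"],c["cy"]]
def tool(s=None):
    from scipy.spatial.transform import Rotation as R
    s=s or observe(); return np.array(s["ee_pos"]),R.from_quat(s["orientation"]).as_matrix()
E
python3 - <<'E'
from h import *
for cam in ["top","side"]:
    grab_frame(cam)
    for q in ["bin_two_mid","bin_two_front","bay_two","bay_two_mouth","bay_two_label","bay_one","gate_two_axis","gate_two_post","bin_three_mid","scoop_mid","shears_mid"]:
        print(cam,q,mk(cam,q))
print(tool(), observe()["time"])
E
```

```text
top bin_two_mid [(0.88, array([0.5437, 0.2047, 0.035 ]))]
top bin_two_front [(0.86, array([0.5391, 0.2675, 0.036 ]))]
top bay_two [(0.86, array([ 0.5538, -0.1692,  0.0026])), (0.4, array([ 0.5571, -0.2181,  0.0788]))]
top bay_two_mouth [(0.71, array([ 0.5623, -0.0967,  0.0312]))]
top bay_two_label [(0.82, array([ 0.5587, -0.2159,  0.0776]))]
top bay_one [(0.88, array([ 0.6776, -0.1809,  0.0023])), (0.43, array([ 0.7937, -0.189 ,  0.0338]))]
top gate_two_axis [(0.61, array([ 0.6193, -0.0956,  0.0349]))]
top gate_two_post [(0.45, array([ 0.5417, -0.0848,  0.0732])), (0.39, array([0.5427, 0.2049, 0.0337]))]
top bin_three_mid [(0.86, array([ 0.7919, -0.1878,  0.0356]))]
top scoop_mid [(0.65, array([ 0.4944, -0.3977,  0.0066]))]
top shears_mid [(0.73, array([0.476 , 0.4063, 0.0054]))]
side bin_two_mid [(0.73, array([0.5477, 0.2059, 0.0378])), (0.6, array([ 0.6785, -0.1821,  0.0027]))]
side bin_two_front [(0.8, array([0.5354, 0.2682, 0.034 ]))]
side bay_two [(0.95, array([ 0.5563, -0.17  ,  0.0061])), (0.42, array([0.5472, 0.2044, 0.0343]))]
side bay_two_mouth []
side bay_two_label []
side bay_one [(0.9, array([ 0.6799, -0.1823,  0.0039]))]
side gate_two_axis [(0.93, array([ 0.6149, -0.0933,  0.0333]))]
side gate_two_post [(0.67, array([ 0.5382, -0.0832,  0.0762]))]
side bin_three_mid [(0.84, array([ 0.7979, -0.1857,  0.0365])), (0.69, array([ 0.6831, -0.1816,  0.0036]))]
side scoop_mid [(0.76, array([ 0.4961, -0.3996,  0.0119]))]
side shears_mid [(0.74, array([0.4828, 0.4092, 0.0063]))]
(array([0.1797, 0.5198, 0.2055]), array([[ 0.3267,  0.9451,  0.0001],
       [ 0.9451, -0.3267,  0.0001],
       [ 0.0001,  0.    , -1.    ]])) 1.35
```

```bash
python3 - <<'E'
import cv2
t=cv2.imread("pics/a_top.png"); 
a=cv2.resize(t[110:250,340:440],None,fx=4,fy=4,interpolation=cv2.INTER_CUBIC)
b=cv2.resize(t[190:255,230:310],None,fx=4,fy=4,interpolation=cv2.INTER_CUBIC)
import numpy as np
o=np.zeros((560,740,3),np.uint8); o[:,:400]=a; o[:260,410:730]=b; 
cv2.imwrite("pics/b.png",o)
s=cv2.imread("pics/a_side.png"); cv2.imwrite("pics/bs.png",cv2.resize(s[160:290,250:440],None,fx=4,fy=4,interpolation=cv2.INTER_CUBIC))
E
```

```text
(no output)
```

View pics/b.png

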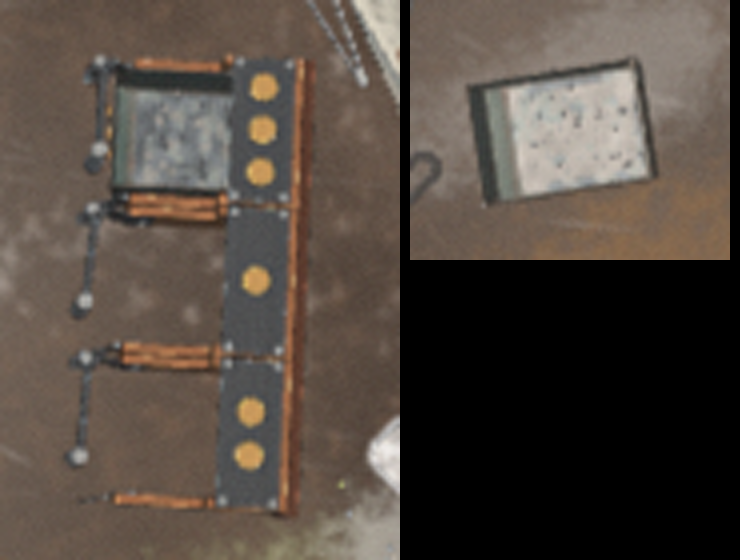

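View pics/bs.png

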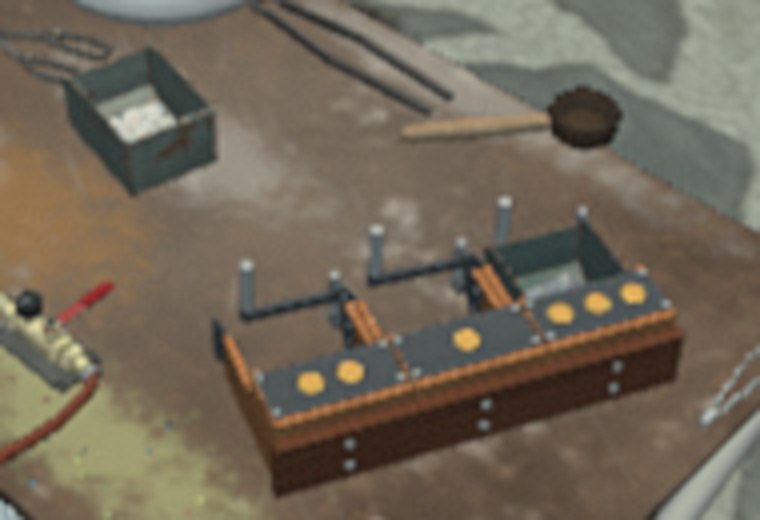

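```bash
python3 -m inch '[[1,[-2.2,2.6,0],0],[1,[-2.2,2.6,0],0],[1,[-2.2,2.6,0],0],[1,[-2.2,2.6,0],0],[1,[-2.2,2.6,0],0],[1,[-2.2,2.6,0],0],[1,[-2.2,2.6,0],0],[1,[-2.2,2.6,0],0],[1,[-2.2,2.6,0],0],[1,[-2.2,2.6,0],0]]' 
python3 -m inch '[[1,[-2.2,2.6,0],-0.05],[1,[-2.2,2.6,0],-0.05],[1,[-2.2,2.6,0],-0.05],[1,[-2.2,2.6,0],-0.05],[1,[-2.2,2.6,0],-0.03],[1,[-2.2,2.6,0],0],[1,[-2.2,2.6,0],0],[1,[0,0,0],0],[1,[0,0,0],0]]'
python3 - <<'E'
from h import *
print(tool())
c=get_calibration("wrist"); f=grab_frame("wrist"); cv2.imwrite("pics/w1.png",f)
for q in ["bay_two","bay_two_mouth","bay_two_label","gate_two_axis","gate_two_post"]: print(q,mk("wrist",q))
E
```

```text
time: 2.18
ee_pos: [0.3541, 0.2255, 0.2058]
orientation: [0.814, 0.58, 0.001, 0.0]
wrist_force: [1.3, 0.7, 0.3]
gripper_width: 0.094
time: 2.93
ee_pos: [0.5021, 0.04, 0.2048]
orientation: [0.743, 0.669, -0.0, -0.001]
wrist_force: [-0.4, 0.4, 0.1]
gripper_width: 0.0936
(array([0.5021, 0.04  , 0.2048]), array([[ 0.1054,  0.9944, -0.0015],
       [ 0.9944, -0.1054,  0.0004],
       [ 0.0002, -0.0016, -1.    ]]))
bay_two []
bay_two_mouth [(0.57, array([ 0.5624, -0.0932,  0.0224]))]
bay_two_label [(0.76, array([ 0.551 , -0.2157,  0.0763]))]
gate_two_axis []
gate_two_post []
```

View pics/w1.png

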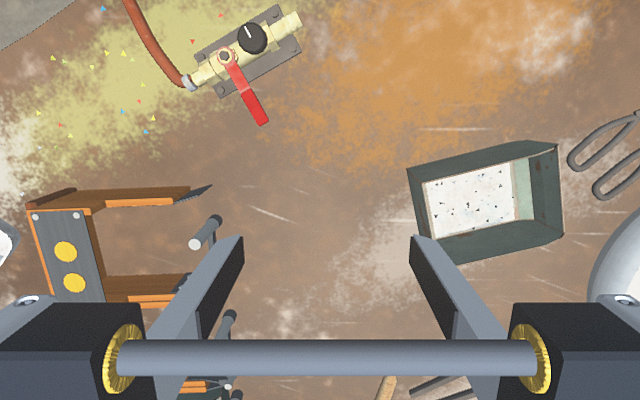

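```bash
python3 - <<'E'
from h import *
print(ray("wrist",196,244,.092))
f=cv2.imread("pics/w1.png")
cv2.imwrite("pics/w1c.png",cv2.resize(f[120:280,390:590],None,fx=4,fy=4,interpolation=cv2.INTER_CUBIC)[:600])
for n in["bin_two_mid","bin_two_front"]: print(mk("wrist",n))
P,R=tool(); print(R.T@(np.array([.54,-.084,.065])-P)*100)
# bin corners
for u,v in [(407,168),(557,143)]: print(ray("wrist",u,v,.068))
E
```

```text
[ 0.5364 -0.0812  0.092 ]
[(0.69, array([ 0.5537, -0.2137,  0.0738]))]
[(0.66, array([0.5293, 0.2755, 0.0307]))]
[-12.1432   5.1204  14.0867]
[0.4903 0.1198 0.068 ]
[0.4808 0.2572 0.068 ]
```

View pics/w1c.png

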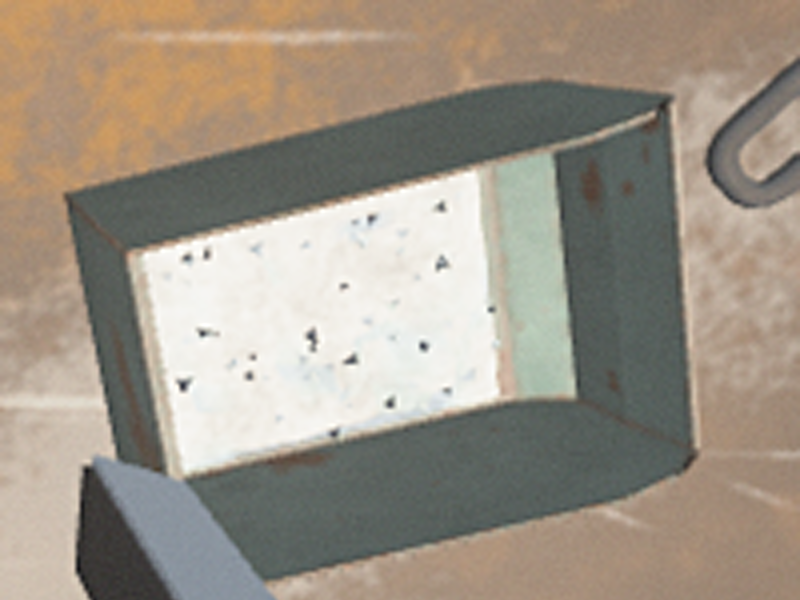

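```bash
python3 -m inch '[[1,[-3,1.25,0],0],[1,[-3,1.25,0],0],[1,[-3,1.25,0],0],[1,[-3,1.25,0],0],[1,[0,0,2],0],[1,[0,0,2],0],[1,[0,0,2],0],[0.3,[0,0,0],0]]' 
python3 - <<'E'
from h import *
print(tool())
f=grab_frame("wrist"); cv2.imwrite("pics/w2.png",f)
print(mk("wrist","gate_two_post"))
f=grab_frame("top");print(mk("top","gate_two_post"))
E
```

```text
time: 4.0
ee_pos: [0.5363, -0.0825, 0.1408]
orientation: [0.742, 0.67, -0.002, -0.004]
wrist_force: [-0.0, 0.2, -0.1]
gripper_width: 0.0901
(array([ 0.5363, -0.0825,  0.1408]), array([[ 0.1026,  0.9947, -0.0083],
       [ 0.9947, -0.1026,  0.0023],
       [ 0.0015, -0.0085, -1.    ]]))
[(0.95, array([ 0.5398, -0.0881,  0.0773]))]
[]
```

View pics/w2.png

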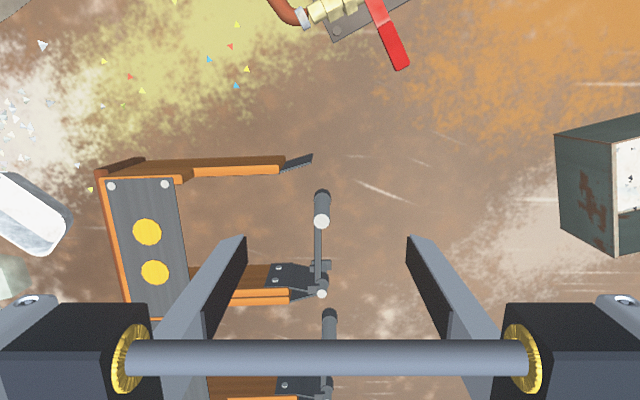

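```bash
python3 - <<'E'
from h import *
print("post",ray("wrist",321,221,.092),"hinge",ray("wrist",321.5,294,.056),"studs",ray("wrist",147,231,.0825),ray("wrist",154,272,.0825), "cheek end inner R",ray("wrist",278,173,.05),"L",ray("wrist",288,291,.05))
P,R=tool(); print(P)
E
```

```text
post [ 0.5425 -0.0865  0.092 ] hinge [ 0.6252 -0.0953  0.056 ] studs [ 0.5407 -0.2191  0.0825] [ 0.5753 -0.2224  0.0825] cheek end inner R [ 0.5131 -0.1192  0.05  ] L [ 0.6228 -0.1258  0.05  ]
[ 0.5399 -0.0831  0.1472]
```

```bash
python3 - <<'E'
from h import *
print(tool()[0])
f=grab_frame("wrist"); cv2.imwrite("pics/w3.png",f)
print(mk("wrist","gate_two_post"),mk("wrist","gate_two_axis"),mk("wrist","bay_two_label"),mk("wrist","bay_two"),mk("wrist","bay_two_mouth"))
print(tool())
E
```

```text
[ 0.5399 -0.0831  0.1472]
[(0.56, array([ 0.5357, -0.0884,  0.0751]))] [(0.95, array([ 0.6178, -0.0903,  0.0332]))] [(0.92, array([ 0.5535, -0.2175,  0.0736]))] [] [(0.93, array([ 0.5604, -0.0934,  0.0221]))]
(array([ 0.5395, -0.0833,  0.1464]), array([[ 0.1024,  0.9947,  0.0016],
       [ 0.9947, -0.1024, -0.0003],
       [-0.0001,  0.0016, -1.    ]]))
```

View pics/w3.png

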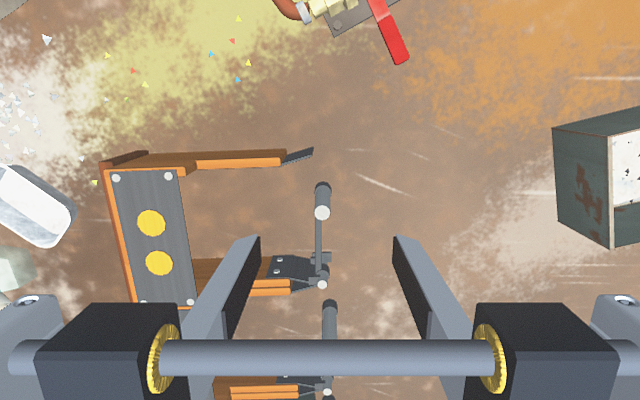

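```bash
python3 - <<'E'
from h import *
a=ray("wrist",321.5,213,.092);b=ray("wrist",322,284.5,.056);s1=ray("wrist",151,223,.0825);s2=ray("wrist",159,263,.0825)
print("post",a,"hinge",b,np.linalg.norm((a-b)[:2]),"studs",s1,s2,np.linalg.norm(s1-s2),"cheek",ray("wrist",281,160.5,.05),ray("wrist",290,281,.05))
d=s2-s1; print("ydir ang",np.degrees(np.arctan2(d[1],d[0])), "gate",np.degrees(np.arctan2((b-a)[1],(b-a)[0])))
P,R=tool();print((R.T@(a-P))*100)
E
```

```text
post [ 0.5357 -0.0856  0.092 ] hinge [ 0.6146 -0.0939  0.056 ] 0.07937892894053307 studs [ 0.5338 -0.2141  0.0825] [ 0.567  -0.2161  0.0825] 0.033277990017589666 cheek [ 0.5024 -0.1153  0.05  ] [ 0.6117 -0.1226  0.05  ]
ydir ang -3.549234563886604 gate -6.055433135508331
[-0.2625 -0.3611  5.438 ]
```

```bash
python3 -m inch '[[0.3,[-0.2,-0.2,2],0],[0.2,[0,0,2],0],[0,[0,0,2],0],[0,[0,0,2],0],[-1,[0,0,0],0],[-1,[0,0,0],0],[-1,[0,0,0],0],[-1,[0,0,0],0],[-1,[0,0,0],0],[-1,[0,0,0],0]]' 12
python3 -m inch '[[-1,[0,0,0],0],[-1,[0,0,0],0],[-1,[0,0,0],0],[-1,[0,0,0],0]]' 
python3 - <<'E'
from h import *
print(tool())
f=grab_frame("wrist"); cv2.imwrite("pics/w4.png",f)
E
```

```text
time: 5.33
ee_pos: [0.5377, -0.0854, 0.0669]
orientation: [0.743, 0.67, 0.001, 0.001]
wrist_force: [0.2, 0.5, 3.1]
gripper_width: 0.0117
time: 5.67
ee_pos: [0.5378, -0.0854, 0.0669]
orientation: [0.743, 0.67, 0.001, 0.001]
wrist_force: [-0.4, -0.3, 5.7]
gripper_width: 0.0118
(array([ 0.5378, -0.0854,  0.0669]), array([[ 0.1026,  0.9947,  0.0026],
       [ 0.9947, -0.1026, -0.0008],
       [-0.0005,  0.0027, -1.    ]]))
```

View pics/w4.png

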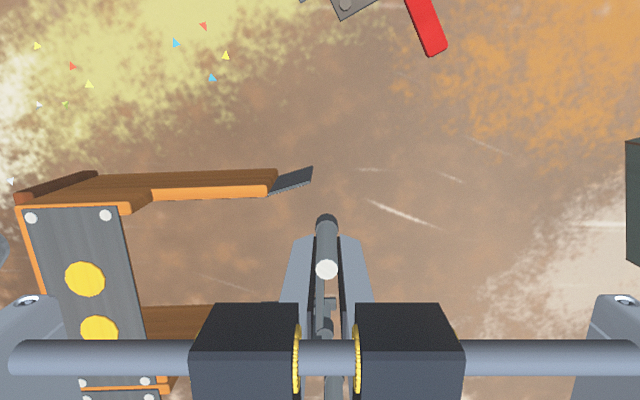

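```bash
python3 -m inch '[[-1,[1.0,0.06,0],0],[-1,[0.98,0.19,0],0],[-1,[0.95,0.31,0],0],[-1,[0.91,0.42,0],0],[-1,[0.85,0.53,0],0],[-1,[0.77,0.63,0],0],[-1,[0.69,0.73,0],0],[-1,[0.59,0.81,0],0]]'
python3 -m inch '[[-1,[0.49,0.87,0],0],[-1,[0.37,0.93,0],0],[-1,[0.26,0.97,0],0],[-1,[0.13,0.99,0],0],[-1,[0.01,1.0,0],0],[-1,[-0.12,0.99,0],0],[-1,[-0.18,0.78,0],0],[-1,[0,0,0],0]]'
python3 - <<'E'
from h import *
print(tool()[0])
f=grab_frame("wrist"); cv2.imwrite("pics/w5.png",f)
E
```

```text
time: 6.38
ee_pos: [0.5807, -0.0224, 0.0664]
orientation: [0.743, 0.67, -0.001, 0.001]
wrist_force: [-0.7, -3.5, 6.0]
gripper_width: 0.0118
time: 7.05
ee_pos: [0.646, -0.0221, 0.0661]
orientation: [0.743, 0.669, -0.003, 0.001]
wrist_force: [-3.2, -6.5, 6.8]
gripper_width: 0.0116
[ 0.646  -0.0221  0.0661]
```

View pics/w5.png

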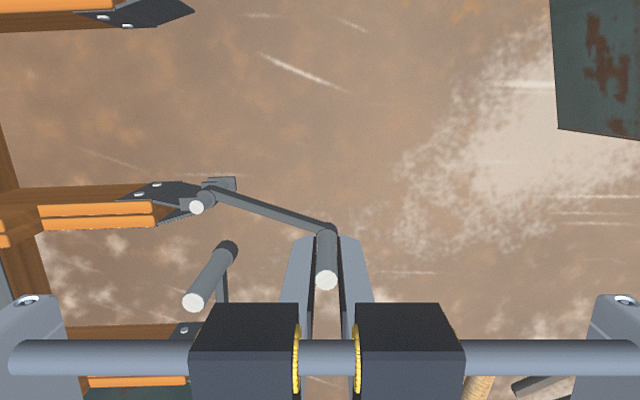

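```bash
python3 -m inch '[[-0.4,[0,0,0],0],[-0.4,[0,0,0],0],[-0.4,[0,0,0],0],[-0.4,[0,0,0],0],[-0.4,[0,0,-1.5],0],[-0.4,[0,0,-3],0],[-0.4,[0,0,-3],0],[-0.4,[0,0,-3],0],[0,[2.0,-0.5,-3],0],[0,[2.5,-1,0],0]]'
python3 -m inch '[[0,[3,-1,0],0],[0,[3,-1,0],0],[0,[0,0,0],0],[0,[0,0,0],0],[0,[0,0,0],0]]'
python3 - <<'E'
from h import *
print(tool())
for c in ["wrist","top","side"]:
  f=grab_frame(c); cv2.imwrite(f"pics/w6{c}.png",f)
  for q in ["bin_two_mid","bin_two_front","gate_two_post"]: print(c,q,mk(c,q))
E
```

```text
time: 7.93
ee_pos: [0.6394, 0.0264, 0.2083]
orientation: [0.743, 0.669, 0.005, 0.005]
wrist_force: [0.4, 0.2, 1.3]
gripper_width: 0.0379
time: 8.35
ee_pos: [0.6222, 0.0891, 0.2]
orientation: [0.742, 0.67, -0.0, -0.0]
wrist_force: [0.3, -0.8, -0.2]
gripper_width: 0.047
(array([0.6222, 0.0891, 0.2   ]), array([[ 0.1019,  0.9948, -0.0005],
       [ 0.9948, -0.1019, -0.0004],
       [-0.0005, -0.0005, -1.    ]]))
wrist bin_two_mid [(0.82, array([0.541 , 0.2074, 0.0394]))]
wrist bin_two_front [(0.67, array([0.5342, 0.2753, 0.0333]))]
wrist gate_two_post [(0.91, array([ 0.6501, -0.0243,  0.0745]))]
top bin_two_mid [(0.98, array([0.5437, 0.2084, 0.0367]))]
top bin_two_front []
top gate_two_post [(0.62, array([ 0.6543, -0.0242,  0.0756])), (0.37, array([0.5447, 0.2074, 0.033 ]))]
side bin_two_mid [(0.8, array([0.5466, 0.2048, 0.0339]))]
side bin_two_front [(0.58, array([0.5349, 0.274 , 0.0343]))]
side gate_two_post [(0.42, array([ 0.6495, -0.017 ,  0.0757])), (0.2, array([ 0.7969, -0.1878,  0.034 ]))]
```

View pics/w6wrist.png

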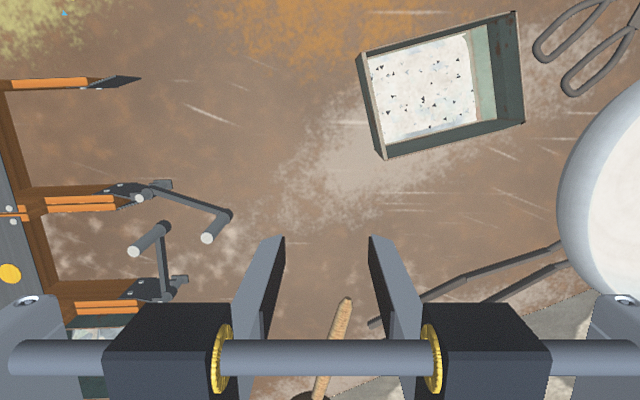

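View pics/w6top.png

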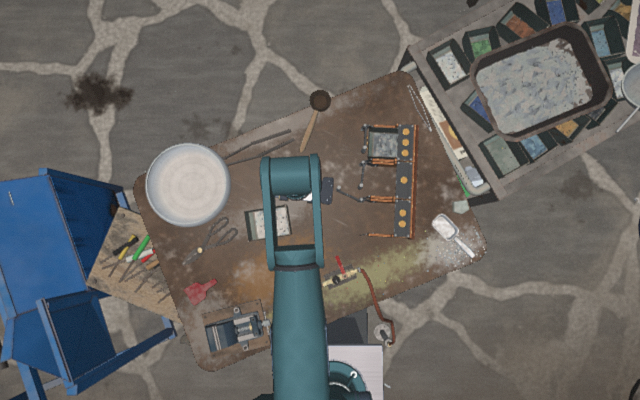

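```bash
python3 - <<'E'
from h import *
A=ray("wrist",357,54,.068);B=ray("wrist",384,160,.068)
print(A,B,np.linalg.norm(A-B),"angle of y",np.degrees(np.arctan2(*(B-A)[[1,0]])))
for z in(.052,.068):
  C=ray("wrist",516,11,z);D=ray("wrist",524.5,122.5,z);print(z,C,D,np.linalg.norm(C-D),np.degrees(np.arctan2(*(D-C)[[1,0]])),np.linalg.norm((A-C)[:2]),np.linalg.norm((B-D)[:2]),(C+D)/2)
f=cv2.imread("pics/w6wrist.png");cv2.imwrite("pics/w6c.png",cv2.resize(f[0:180,340:540],None,fx=4,fy=3.3,interpolation=cv2.INTER_CUBIC))
E
```

```text
[0.5086 0.1274 0.068 ] [0.6005 0.145  0.068 ] 0.09364562910964175 angle of y 10.844731369161604
0.052 [0.487  0.2663 0.052 ] [0.5819 0.2793 0.052 ] 0.09582714900249581 7.8244651529104425 0.14057074664800387 0.1356151601976428 [0.5345 0.2728 0.052 ]
0.068 [0.4895 0.258  0.068 ] [0.5798 0.2704 0.068 ] 0.09114200481981562 7.824465152910447 0.13206475463022085 0.1271740322542966 [0.5346 0.2642 0.068 ]
```

View pics/w6c.png

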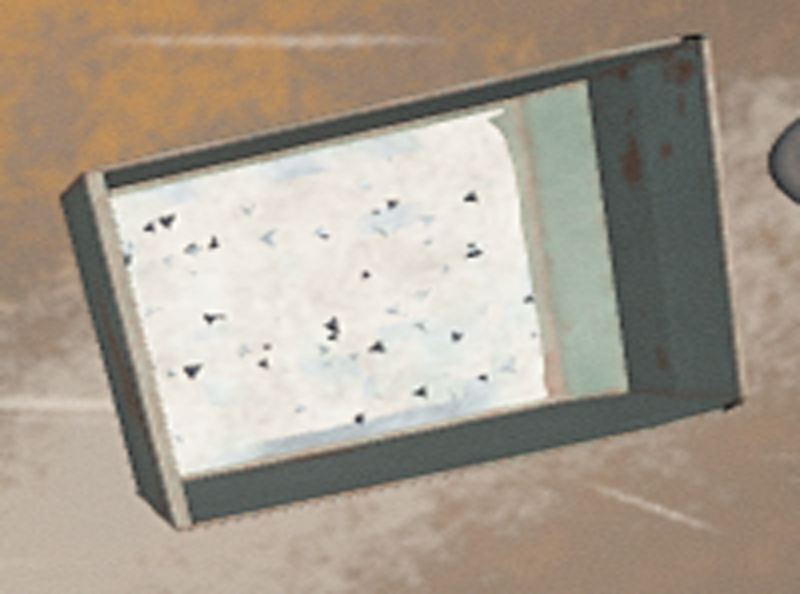

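```bash
python3 - <<'E'
from h import *
A=ray("wrist",361.5,52,.068);B=ray("wrist",384,160,.068);C=ray("wrist",517,11.5,.052);D=ray("wrist",526,121.5,.052)
ang=lambda v:np.degrees(np.arctan2(v[1],v[0]))
print(A,B,np.linalg.norm(A-B),ang(B-A),C,D,np.linalg.norm(C-D),ang(D-C),(C+D)/2,(A+B)/2, ang((A+B-C-D)/2)+90,np.linalg.norm((A+B-C-D)[:2]/2))
yd=(B-A+D-C);yd/=np.linalg.norm(yd);n=np.array([yd[1],-yd[0],0])
for z in(0.003,.01,.015,.02,.03):
  print(z,[(n@(ray("wrist",u,v,z)-(C+D)/2)).round(4) for u,v in((487.5,25),(497,118),(471,30),(477,121))])
E
```

```text
[0.5074 0.1312 0.068 ] [0.6005 0.145  0.068 ] 0.09414681672139434 8.40380321333897 [0.4875 0.2671 0.052 ] [0.5812 0.2806 0.052 ] 0.09465134925748243 8.203983404170089 [0.5343 0.2739 0.052 ] [0.554  0.1381 0.068 ] 8.239493297562973 0.13720541881540937
0.003 [np.float64(0.0032), np.float64(0.0036), np.float64(0.0196), np.float64(0.0247)]
0.01 [np.float64(0.0064), np.float64(0.0068), np.float64(0.0225), np.float64(0.0275)]
0.015 [np.float64(0.0087), np.float64(0.0091), np.float64(0.0246), np.float64(0.0295)]
0.02 [np.float64(0.0109), np.float64(0.0114), np.float64(0.0266), np.float64(0.0315)]
0.03 [np.float64(0.0155), np.float64(0.0159), np.float64(0.0307), np.float64(0.0354)]
```

```bash
python3 -m inch '[[-0.53,[2.93,-1.77,0],0],[-0.53,[2.93,-1.77,0],0],[-0.53,[2.93,-1.77,0],0],[-0.53,[2.93,-1.77,0],0],[-0.53,[2.93,-1.77,0],0],[-0.53,[2.93,-1.77,0],0],[-0.53,[0,0,2],-0.083],[-0.53,[0,0,2],-0.082],[-0.53,[0,0,2],-0.082],[-0.53,[0,0,2],0]]'
python3 -m inch '[[-0.53,[0,0,1],0],[-0.53,[0,0,0],0],[-0.53,[0,0,0],0],[-0.53,[0,0,0],0]]'
python3 - <<'E'
from h import *
for c in ["wrist","side"]:
  f=grab_frame(c); cv2.imwrite(f"pics/w7{c}.png",f)
  for q in ["bin_two_mid","bin_two_front"]: print(c,q,mk(c,q))
P,R=tool();print(P,R, R.T@(np.array([.5342,.275,.03])-P)*100)
E
```

```text
time: 9.78
ee_pos: [0.5345, 0.2754, 0.1199]
orientation: [0.653, 0.757, 0.0, 0.0]
wrist_force: [1.0, -0.1, 0.2]
gripper_width: 0.022
time: 10.12
ee_pos: [0.5356, 0.2751, 0.1121]
orientation: [0.654, 0.756, 0.001, 0.001]
wrist_force: [0.3, 0.7, 0.7]
gripper_width: 0.0219
wrist bin_two_mid []
wrist bin_two_front [(0.85, array([0.5352, 0.2742, 0.0322]))]
side bin_two_mid [(0.65, array([0.5499, 0.2035, 0.0338])), (0.3, array([0.4825, 0.4093, 0.0064]))]
side bin_two_front [(0.67, array([0.5336, 0.2707, 0.0343]))]
[0.5351 0.275  0.1114] [[-0.1436  0.9896  0.0014]
 [ 0.9896  0.1436  0.0007]
 [ 0.0005  0.0015 -1.    ]] [ 0.011  -0.1017  8.1408]
```

View pics/w7wrist.png

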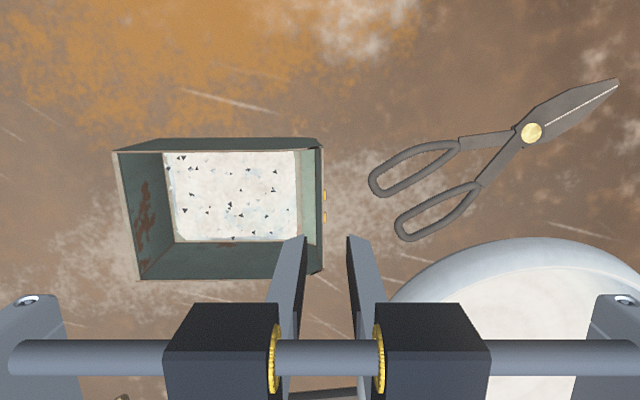

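View pics/w7side.png

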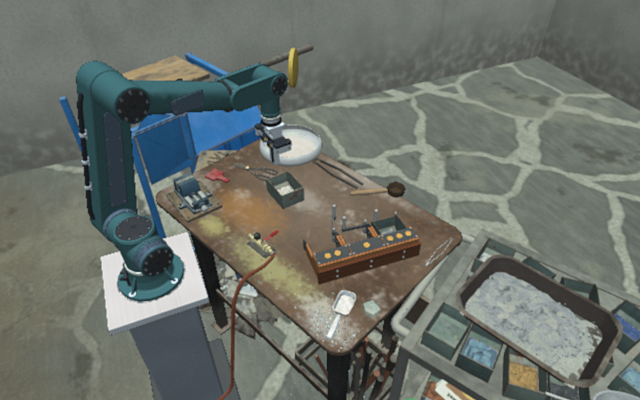

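```bash
python3 - <<'E'
from h import *
grab_frame("top")
for z in(.03,.08,.12): print(z,ray("top",187,185,z),ray("top",230,185,z),ray("top",187,227,z))
for z in(.03,.06,.08): print("side far/near",z,ray("side",260,143,z),ray("side",322,145,z), ray("side",290,160,z))
f=cv2.imread("pics/a_side.png");cv2.imwrite("pics/bowl.png",cv2.resize(f[115:215,230:350],None,fx=5,fy=5))
E
```

```text
0.03 [0.6701 0.4678 0.03  ] [0.6687 0.3273 0.03  ] [0.5334 0.4653 0.03  ]
0.08 [0.6639 0.4517 0.08  ] [0.6626 0.3162 0.08  ] [0.5321 0.4493 0.08  ]
0.12 [0.659  0.4388 0.12  ] [0.6577 0.3073 0.12  ] [0.5311 0.4365 0.12  ]
side far/near 0.03 [0.5604 0.5542 0.03  ] [0.8068 0.4275 0.03  ] [0.6368 0.3799 0.03  ]
side far/near 0.06 [0.5489 0.5106 0.06  ] [0.7889 0.3872 0.06  ] [0.6234 0.3408 0.06  ]
side far/near 0.08 [0.5413 0.4815 0.08  ] [0.777  0.3603 0.08  ] [0.6144 0.3148 0.08  ]
```

View pics/bowl.png

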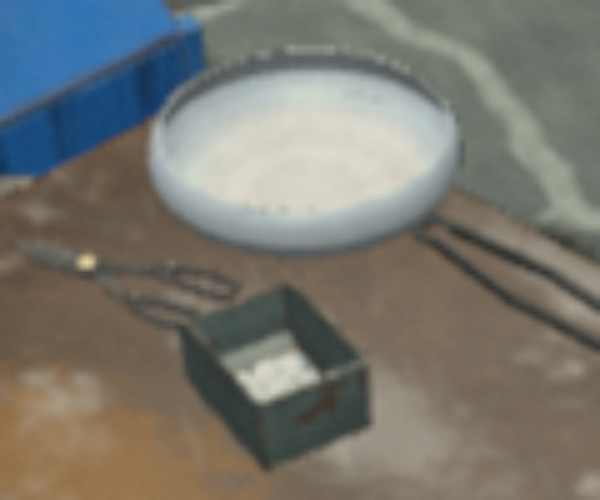

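```bash
python3 -m inch '[[-0.53,[0,-0.1,2],0],[-0.53,[0,0,2],0],[-0.53,[0,0,1.5],0],[-0.53,[0,0,1.5],0],[-0.53,[0,0,1.1],0],[-0.53,[0,0,0],0],[-0.53,[0,0,0],0]]'
python3 - <<'E'
from h import *
for c in ["wrist"]:
  f=grab_frame(c); cv2.imwrite(f"pics/w8{c}.png",f)
E
```

```text
time: 11.05
ee_pos: [0.5334, 0.2739, 0.0291]
orientation: [0.654, 0.756, -0.001, -0.0]
wrist_force: [0.0, -3.1, -0.8]
gripper_width: 0.0219
```

View pics/w8wrist.png

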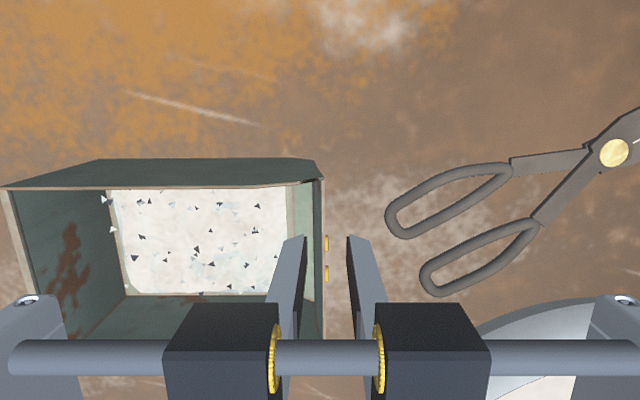

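```bash
python3 -m inch '[[-1,[0,0,0],0],[-1,[0,0,0],0],[-1,[0,0,0],0],[-1,[0,0,0],0],[-1,[0,0,0],0],[-1,[0,0,0],0]]' 25
python3 - <<'E'
from h import *
P,R=tool();print(P,R,observe()["moment"])
for c in ["wrist","side"]:
  f=grab_frame(c); cv2.imwrite(f"pics/w9{c}.png",f)
  for q in ["bin_two_mid","bin_two_front"]: print(c,q,mk(c,q))
E
```

```text
time: 11.6
ee_pos: [0.5341, 0.2748, 0.0302]
orientation: [0.654, 0.756, 0.001, 0.0]
wrist_force: [0.0, -1.5, 2.0]
gripper_width: 0.0088
[0.5341 0.2748 0.0302] [[-0.1439  0.9896  0.0013]
 [ 0.9896  0.1439  0.0003]
 [ 0.0001  0.0014 -1.    ]] [-0.766  -0.1024  0.025 ]
wrist bin_two_mid [(0.93, array([0.535 , 0.2165, 0.0384]))]
wrist bin_two_front [(0.83, array([0.5329, 0.2815, 0.0333]))]
side bin_two_mid [(0.79, array([0.5459, 0.211 , 0.0345]))]
side bin_two_front [(0.74, array([0.5336, 0.2812, 0.0346]))]
```

View pics/w9wrist.png

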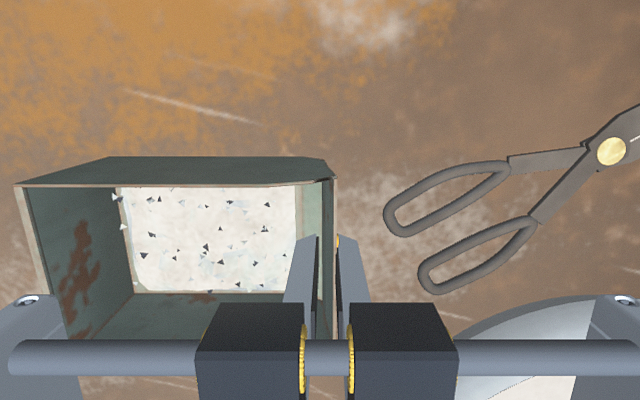

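```bash
python3 - <<'E'
from h import *
ang=lambda v:np.degrees(np.arctan2(v[1],v[0]))
for a,b in[((416.2,125),(413,238.7)),((398.7,125),(395,236)),((414,125.5),(410.5,236))]:
  p=ray("top",*a,.0765);q=ray("top",*b,.0765);print(p,q,ang(p-q),np.linalg.norm(p-q))
# studs: three-stud & two-stud, crop coords
cr=[(263,87),(262,129),(260,171),(256,280),(251,411),(248,455)]
S=np.array([ray("top",340+x/4,110+y/4,.0825) for x,y in cr]);print(S)
d=S-S.mean(0);print(ang(np.linalg.svd(d[:,:2])[2][0]))
print("2-mid",S[4:].mean(0))
grab_frame("side")
for q in["bay_two","bay_one","bin_three_mid"]:print(mk("side",q))
for a in[(238,266,.092),(375,231,.092)]:pass
s=cv2.imread("pics/a_side.png")
# posts in crop bs (x/4+250,y/4+160)
for n,x,y,z in[("p2",246,266,.092),("p1",376,230,.092),("p3",504,201,.092),("h2",336,275,.056),("h1",461,242,.056),("h3",583,211,.056),("s2a",311,382,.0825),("s2b",350,371,.0825),("s1",467,339,.0825),("s3a",560,313,.0825),("s3c",633,293,.0825)]: print(n,ray("side",250+x/4,160+y/4,z))
E
```

```text
[ 0.8483 -0.272   0.0765] [ 0.4902 -0.2524  0.0765] -3.1434301455791296 0.35862179850086545
[ 0.849  -0.2168  0.0765] [ 0.499  -0.197   0.0765] -3.235893386620988 0.350531256411181
[ 0.8468 -0.2651  0.0765] [ 0.4986 -0.2449  0.0765] -3.316205116320824 0.3487565883530923
[[ 0.8255 -0.2374  0.0825]
 [ 0.792  -0.2358  0.0825]
 [ 0.7586 -0.2334  0.0825]
 [ 0.6726 -0.2281  0.0825]
 [ 0.5705 -0.2217  0.0825]
 [ 0.5365 -0.2185  0.0825]]
176.30569432882777
2-mid [ 0.5535 -0.2201  0.0825]
[(0.75, array([ 0.5569, -0.1714,  0.0036]))]
[(0.97, array([ 0.6783, -0.1807,  0.0025]))]
[(0.87, array([ 0.7988, -0.1869,  0.0405]))]
p2 [ 0.5392 -0.0872  0.092 ]
p1 [ 0.6595 -0.0918  0.092 ]
p3 [ 0.7789 -0.1041  0.092 ]
h2 [ 0.6204 -0.0952  0.056 ]
h1 [ 0.7395 -0.1025  0.056 ]
h3 [ 0.8595 -0.1114  0.056 ]
s2a [ 0.5387 -0.2213  0.0825]
s2b [ 0.5723 -0.2232  0.0825]
s1 [ 0.6752 -0.2303  0.0825]
s3a [ 0.7599 -0.2355  0.0825]
s3c [ 0.8279 -0.2401  0.0825]
```

```bash
python3 -m inch '[[-1,[0,0,0],0.042],[-1,[0,0,0],0.042],[-1,[0,0,0],0.042],[-1,[0,0,0],0.042],[-1,[0,0,0],0.042],[-1,[-1.2,1.03,0],0],[-1,[-1.2,1.03,0],0],[-1,[-1.2,1.03,0],0],[-1,[-1.2,1.03,0],0],[-1,[-1.2,1.03,0],0]]'
python3 -m inch '[[-1,[0,0,0],0],[-1,[0,0,0],0],[-1,[0,0,0],0]]'
python3 - <<'E'
from h import *
P,R=tool();print(P,R,observe()["moment"])
for c in ["wrist","side","top"]:
  f=grab_frame(c); cv2.imwrite(f"pics/w10{c}.png",f)
  for q in ["bin_two_mid","bin_two_front"]: print(c,q,mk(c,q))
E
```

```text
time: 12.93
ee_pos: [0.58, 0.2145, 0.0302]
orientation: [0.73, 0.684, 0.001, -0.003]
wrist_force: [-3.5, 6.6, 7.1]
gripper_width: 0.0089
time: 13.18
ee_pos: [0.5813, 0.2115, 0.0302]
orientation: [0.73, 0.683, 0.0, -0.0]
wrist_force: [-0.9, -0.1, 5.4]
gripper_width: 0.0093
[0.5813 0.2115 0.0302] [[ 0.0671  0.9977 -0.0001]
 [ 0.9977 -0.0671  0.0011]
 [ 0.0011 -0.0001 -1.    ]] [-0.6286  0.369  -0.3321]
wrist bin_two_mid [(0.64, array([0.5694, 0.1495, 0.037 ]))]
wrist bin_two_front [(0.74, array([0.5833, 0.2212, 0.0327]))]
side bin_two_mid [(0.61, array([0.5764, 0.1449, 0.0325]))]
side bin_two_front [(0.92, array([0.5807, 0.2155, 0.0343]))]
top bin_two_mid [(0.98, array([0.5752, 0.1498, 0.0345]))]
top bin_two_front [(0.95, array([0.586 , 0.2128, 0.0356]))]
```

View pics/w10wrist.png

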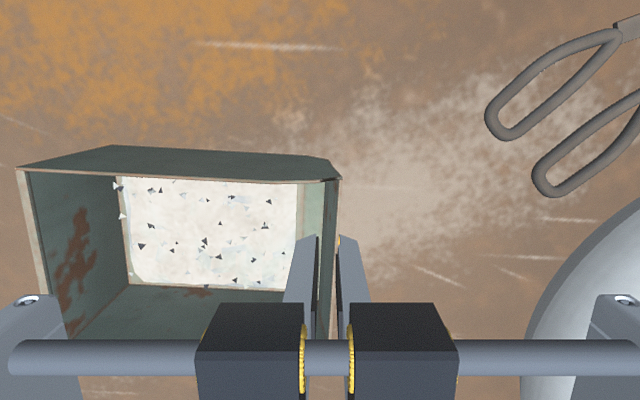

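View pics/w10side.png

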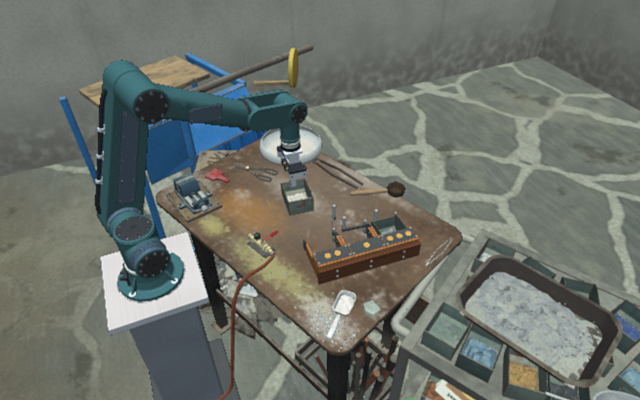

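```bash
python3 - <<'E'
from h import *
f=cv2.imread("pics/w10wrist.png");cv2.imwrite("pics/w10c.png",cv2.resize(f[130:350,0:360],None,fx=2.2,fy=2.2,interpolation=cv2.INTER_CUBIC))
E
```

```text
(no output)
```

View pics/w10c.png

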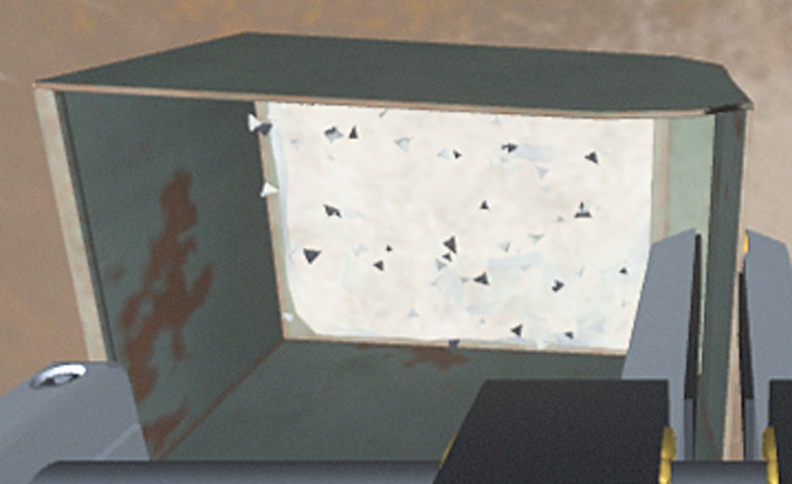

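```bash
cat >> h.py <<'E'
O=np.array([.5565,-.171,0]);TH=np.radians(-3.75);YD=np.array([np.cos(TH),np.sin(TH),0]);XD=np.array([YD[1],-YD[0],0])
def bay(p): d=np.array(p)-O; return np.array([d@XD,d@YD,p[2]])*1000
E
python3 - <<'E'
from h import *
ang=lambda v:np.degrees(np.arctan2(v[1],v[0]))
P=[ray("wrist",x/2.2,130+y/2.2,.068) for x,y in[(36,83),(300,96),(620,112)]]
Q=[ray("wrist",x/2.2,130+y/2.2,.068) for x,y in[(36,88),(88,360)]]
print(P,ang(P[0]-P[2]),ang(P[0]-P[1]),Q,ang(Q[1]-Q[0]))
for p in P+Q+[tool()[0]]: print(bay(p))
E
```

```text
[array([0.5171, 0.0876, 0.068 ]), array([0.5228, 0.1367, 0.068 ]), array([0.53  , 0.1969, 0.068 ])] -96.74954745568371 -96.7247156356915 [array([0.518 , 0.0873, 0.068 ]), array([0.5761, 0.0793, 0.068 ])] -7.85449992404696
[-255.4968  -56.2692   68.    ]
[-304.8074  -53.7067   68.    ]
[-365.3551  -50.5126   68.    ]
[-255.248   -55.3083   68.    ]
[-251.047     3.2345   68.    ]
[-383.3604   -0.4092   30.2302]
```

```bash
python3 -m inch '[[-1,[0,0,0],-0.03],[-1,[0,0.1,0],-0.03],[-1,[-1,0.1,0],0],[-1,[-1,0,0],0],[-1,[-1,0,0],0],[-1,[-1,0,0],0],[-1,[-1,0,0],0],[-1,[-1,0,0],0],[-1,[0,0,0],0],[-1,[0,0,0],0]]' 35
python3 - <<'E'
from h import *
P,R=tool();print(P,bay(P),observe()["moment"])
f=grab_frame("wrist"); cv2.imwrite(f"pics/w11.png",f)
cv2.imwrite("pics/w11c.png",cv2.resize(f[130:350,0:360],None,fx=2.2,fy=2.2,interpolation=cv2.INTER_CUBIC))
for q in ["bin_two_mid","bin_two_front"]: print(q,[(a,b,bay(b)) for a,b in mk("wrist",q)])
E
```

```text
time: 14.47
ee_pos: [0.5832, 0.152, 0.0302]
orientation: [0.709, 0.705, 0.001, -0.0]
wrist_force: [0.2, 0.1, 6.3]
gripper_width: 0.0084
[0.5832 0.152  0.0302] [-324.0157    5.5135   30.2292] [-0.4709  0.1843  0.0049]
bin_two_mid [(0.93, array([0.5786, 0.0902, 0.0373]), array([-262.0862,    4.9694,   37.3   ]))]
bin_two_front [(0.87, array([0.5849, 0.1614, 0.032 ]), array([-333.5458,    6.5992,   32.    ]))]
```

View pics/w11c.png

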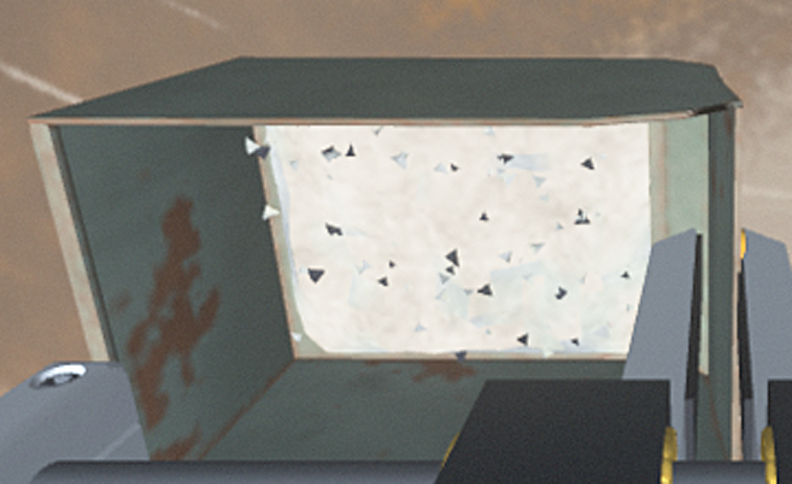

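View pics/w11.png

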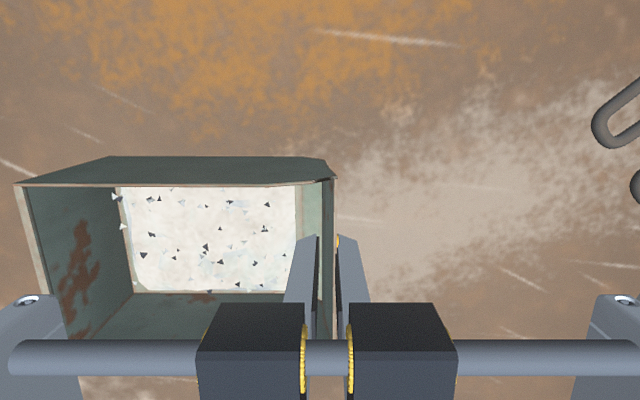

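```bash
python3 - <<'E'
from h import *
ang=lambda v:np.degrees(np.arctan2(v[1],v[0]))
P=[ray("wrist",x/2.2,130+y/2.2,.068) for x,y in[(32,119),(300,122),(600,125)]]
Q=[ray("wrist",x/2.2,130+y/2.2,.068) for x,y in[(32,122),(90,358)]]
print(ang(P[0]-P[2]),ang(P[0]-P[1]),ang(Q[1]-Q[0]))
for p in P+Q: print(bay(p))
P,R=tool();print(ang(R[:,0]))
E
```

```text
-90.95835501928342 -90.99595436500033 -1.6457090107486194
[-190.9163  -35.3369   68.    ]
[-241.9128  -37.79     68.    ]
[-299.2458  -40.6193   68.    ]
[-190.7977  -34.7362   68.    ]
[-192.6874   16.6937   68.    ]
89.66984624766197
```

```bash
python3 -m inch '[[-1,[0,0,0],0.025],[-1,[0,-0.2,0],0.025],[-1,[-1,-0.2,0],0],[-1,[-1,-0.25,0],0],[-1,[-1,0,0],0],[-1,[-1,0,0],0],[-1,[-1,0,0],0],[-1,[-1,0,0],0],[-1,[0,0,0],0],[-1,[0,0,0],0]]'
python3 - <<'E'
from h import *
P,R=tool();print(P,bay(P),observe()["moment"])
f=grab_frame("wrist"); cv2.imwrite(f"pics/w12.png",f)
cv2.imwrite("pics/w12c.png",cv2.resize(f[130:350,0:360],None,fx=2.2,fy=2.2,interpolation=cv2.INTER_CUBIC))
f=grab_frame("side")
cv2.imwrite("pics/w12s.png",cv2.resize(f[130:290,220:440],None,fx=3.6,fy=3.6,interpolation=cv2.INTER_CUBIC))
f=grab_frame("top");cv2.imwrite("pics/w12t.png",cv2.resize(f[110:250,250:440],None,fx=4,fy=4,interpolation=cv2.INTER_CUBIC))
E
```

```text
time: 15.45
ee_pos: [0.5736, 0.0921, 0.0302]
orientation: [0.727, 0.687, 0.001, 0.0]
wrist_force: [-0.1, 0.7, 6.1]
gripper_width: 0.0082
[0.5736 0.0921 0.0302] [-263.615    -0.1129   30.2043] [-0.5123  0.0283  0.0228]
```

View pics/w12c.png

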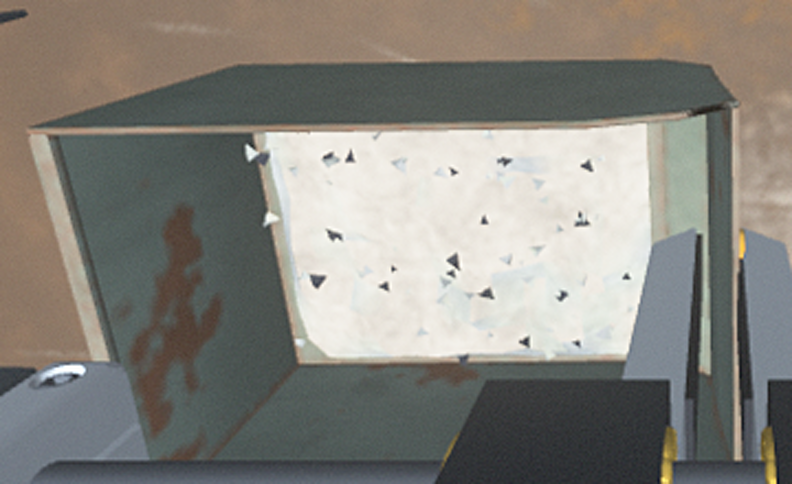

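View pics/w12s.png

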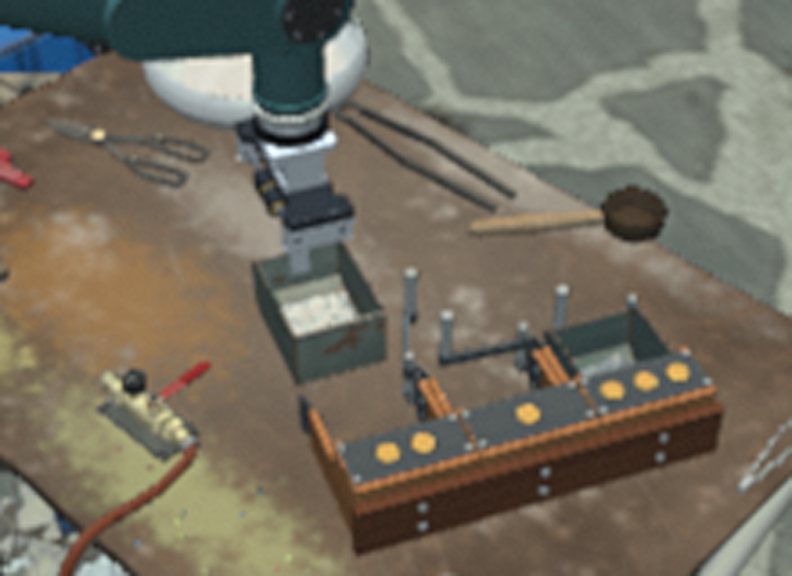

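View pics/w12t.png

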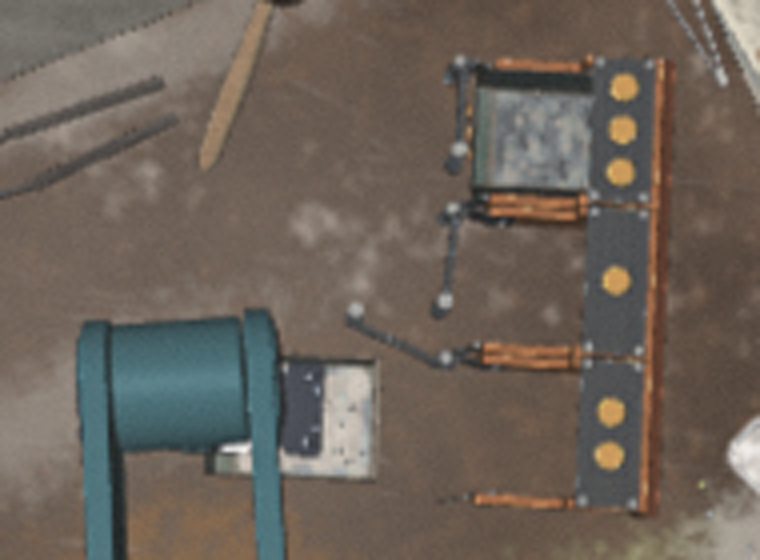

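```bash
cat > m.py <<'E'
from h import *
import sys
ang=lambda v:np.degrees(np.arctan2(v[1],v[0]))
def meas(side,back):
  P=[ray("wrist",x/2.2,130+y/2.2,.068) for x,y in side]
  Q=[ray("wrist",x/2.2,130+y/2.2,.068) for x,y in back]
  print("side err deg",ang(P[0]-P[-1])+93.75,"back err",ang(Q[1]-Q[0])+3.75)
  for p in P+Q: print(bay(p))
  print("tool",ang(tool()[1][:,0])-86.25,bay(tool()[0]))
E
python3 - <<'E'
from m import *
meas([(30,130),(600,125)],[(30,133),(90,358)])
# bin top-view far edge corners in top crop (x/4+250,y/4+110)
A=ray("top",250+378/4,110+362/4,.068);B=ray("top",250+376/4,110+479/4,.068);print(bay(A),bay(B),ang(A-B)+3.75)
E
```

```text
side err deg 1.0983075871912718 back err 0.27286741399884873
[-131.7362  -45.371    68.    ]
[-241.1765  -47.4691   68.    ]
[-131.5857  -44.7714   68.    ]
[-131.8205    4.5311   68.    ]
tool 0.5668691475227376 [-263.602    -0.1098   30.1983]
[-131.6847   46.4265   68.    ] [-128.4419  -45.2598   68.    ] 2.0256211765978724
```

```bash
python3 -m inch '[[-1,[-0.6,-0.1,0],0.015],[-1,[-1,0,0],0],[-1,[-1,0,0],0],[-1,[-1,0,0],0],[-1,[-1,0,0],0],[-1,[-1,0,0],0],[-1,[-0.6,0,0],0],[-1,[0,0,0],0],[-1,[0,0,0],0]]'
python3 - <<'E'
from h import *
P,R=tool();print(P,bay(P),observe()["moment"])
f=grab_frame("wrist"); cv2.imwrite(f"pics/w13.png",f)
cv2.imwrite("pics/w13c.png",cv2.resize(f[130:350,0:360],None,fx=2.2,fy=2.2,interpolation=cv2.INTER_CUBIC))
f=grab_frame("side")
cv2.imwrite("pics/w13s.png",cv2.resize(f[160:290,250:440],None,fx=4,fy=4,interpolation=cv2.INTER_CUBIC))
f=grab_frame("top");cv2.imwrite("pics/w13t.png",cv2.resize(f[110:250,250:440],None,fx=4,fy=4,interpolation=cv2.INTER_CUBIC))
E
```

```text
time: 16.35
ee_pos: [0.5684, 0.0309, 0.0302]
orientation: [0.732, 0.682, 0.001, 0.0]
wrist_force: [1.2, 2.8, 5.5]
gripper_width: 0.0083
[0.5684 0.0309 0.0302] [-202.2832   -1.3574   30.2061] [-0.2122  0.0611 -0.0254]
```

View pics/w13.png

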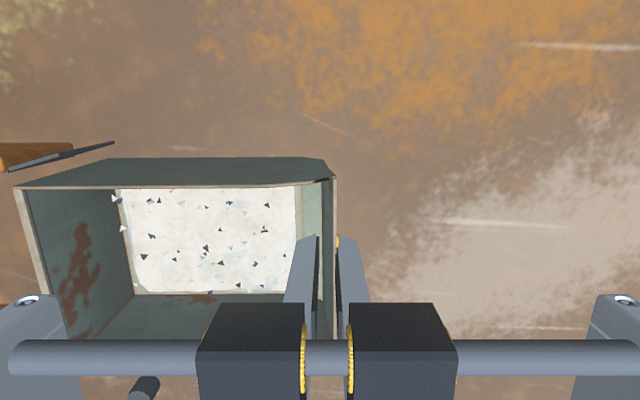

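View pics/w13s.png

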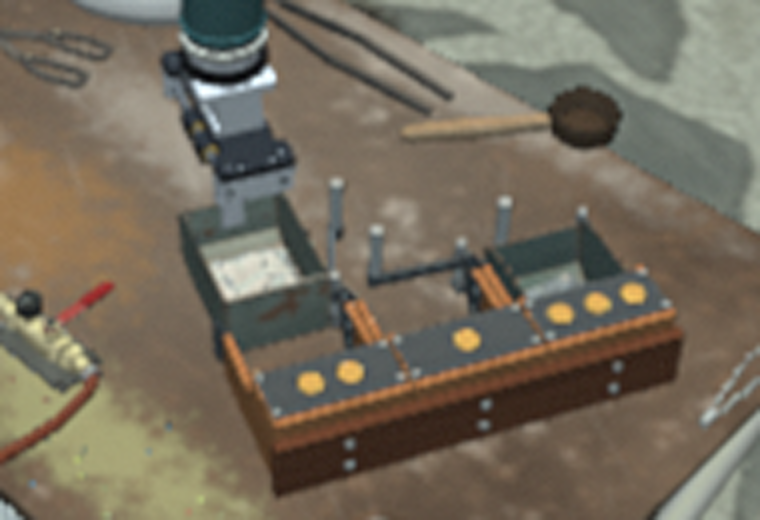

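View pics/w13t.png

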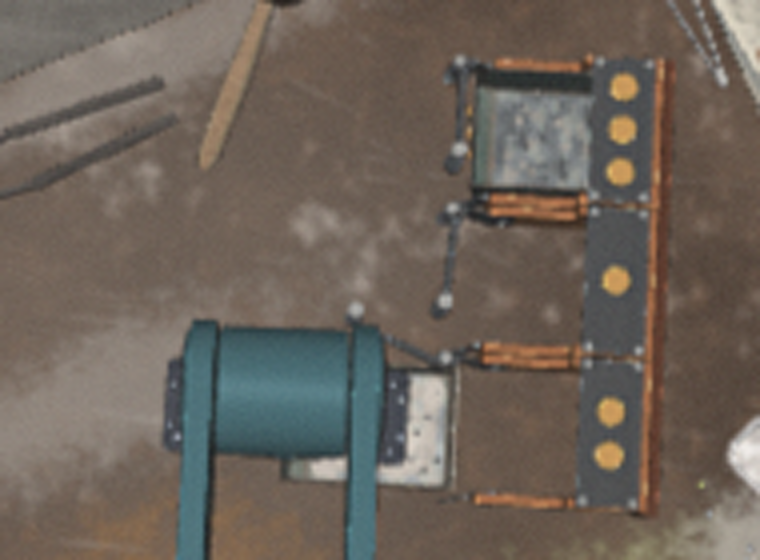

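```bash
python3 -m inch '[[-1,[-0.6,0,0],0],[-1,[-0.6,0,0],0],[-1,[-0.6,0,0],0],[-1,[-0.6,0,0],0],[-1,[-0.6,0,0],0]]'
python3 - <<'E'
from h import *
P,R=tool();print(P,bay(P),observe()["moment"],observe()["wrist_force"])
f=grab_frame("wrist"); cv2.imwrite(f"pics/w14.png",f)
E
```

```text
time: 16.92
ee_pos: [0.5663, 0.0029, 0.0302]
orientation: [0.731, 0.682, 0.002, -0.001]
wrist_force: [0.4, 6.8, 6.2]
gripper_width: 0.0089
[0.5663 0.0029 0.0302] [-174.1471   -1.5522   30.2038] [0.5613 0.0174 0.002 ] [0.4066 6.8127 6.1887]
```

View pics/w14.png

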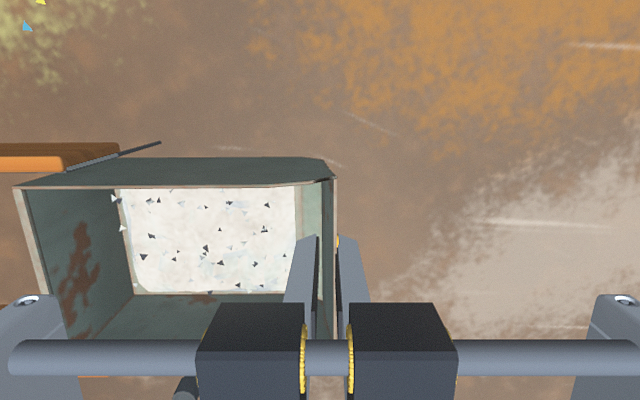

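```bash
python3 -m inch '[[-1,[-0.6,0,0],0],[-1,[-0.6,0,0],0],[-1,[-0.6,0,0],0],[-1,[-0.6,0,0],0],[-1,[-0.6,0,0],0]]'; python3 -m inch '[[-1,[-0.6,0,0],0],[-1,[-0.6,0,0],0],[-1,[-0.6,0,0],0],[-1,[-0.6,0,0],0]]'
python3 - <<'E'
from h import *
P,R=tool();print(P,bay(P),observe()["moment"],observe()["wrist_force"])
f=grab_frame("wrist"); cv2.imwrite(f"pics/w15.png",f)
E
```

```text
time: 17.38
ee_pos: [0.5643, -0.027, 0.0302]
orientation: [0.731, 0.682, 0.002, -0.001]
wrist_force: [0.1, 6.7, 5.4]
gripper_width: 0.0086
time: 17.72
ee_pos: [0.5627, -0.051, 0.0302]
orientation: [0.731, 0.682, 0.003, -0.001]
wrist_force: [0.9, 7.5, 5.4]
gripper_width: 0.0086
[ 0.5627 -0.051   0.0302] [-120.1848   -1.7129   30.2144] [ 0.6498  0.0598 -0.0335] [0.8521 7.4614 5.3704]
```

View pics/w15.png

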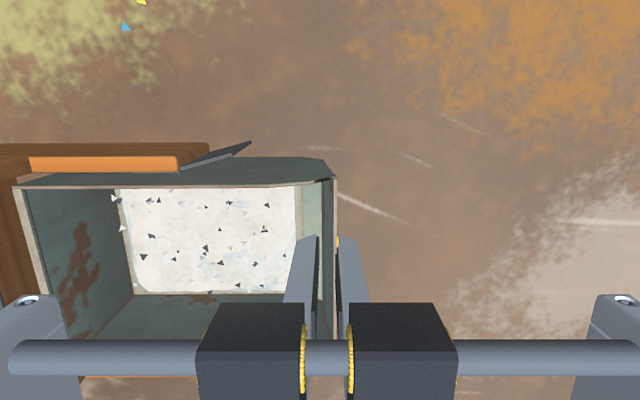

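```bash
python3 -m inch '[[-1,[-0.6,0,0],0],[-1,[-0.6,0,0],0],[-1,[-0.6,0,0],0],[-1,[-0.6,0,0],0],[-1,[-0.6,0,0],0],[-1,[-0.6,0,0],0]]'; python3 -m inch '[[-1,[-0.3,0,0],0],[-1,[-0.2,0,0],0],[-1,[0,0,0],0]]'; python3 - <<'E'
from h import *
print(bay(tool()[0]))
E
```

```text
time: 18.27
ee_pos: [0.5602, -0.0868, 0.0302]
orientation: [0.731, 0.682, 0.003, -0.001]
wrist_force: [0.6, 7.6, 6.6]
gripper_width: 0.0086
time: 18.52
ee_pos: [0.5598, -0.0923, 0.0302]
orientation: [0.732, 0.682, 0.002, -0.001]
wrist_force: [-0.0, 5.4, 6.9]
gripper_width: 0.0086
[-78.7334  -1.8806  30.1983]
```

Creep until the back stop shows in the force.

```bash
python3 -m inch '[[-1,[-0.2,0,0],0],[-1,[-0.2,0,0],0],[-1,[0,0,0],0]]'; python3 -m inch '[[-1,[-0.2,0,0],0],[-1,[0,0,0],0]]';python3 -m inch '[[-1,[-0.2,0,0],0],[-1,[0,0,0],0]]'; python3 - <<'E'
from h import *
print(bay(tool()[0]),observe()["moment"])
E
```

```text
time: 18.77
ee_pos: [0.5595, -0.096, 0.0302]
orientation: [0.731, 0.682, 0.002, -0.001]
wrist_force: [0.8, 5.7, 6.3]
gripper_width: 0.0085
time: 18.93
ee_pos: [0.5594, -0.0979, 0.0302]
orientation: [0.731, 0.682, 0.002, -0.001]
wrist_force: [0.8, 5.4, 6.6]
gripper_width: 0.0082
time: 19.1
ee_pos: [0.5593, -0.0999, 0.0302]
orientation: [0.731, 0.682, 0.002, -0.001]
wrist_force: [1.5, 5.9, 7.1]
gripper_width: 0.0087
[-71.1415  -1.9032  30.2076] [ 0.6039 -0.0038 -0.0346]
```

```bash
python3 -m inch '[[-1,[-0.2,0,0],0],[-1,[0,0,0],0]]'; python3 -m inch '[[-1,[-0.2,0,0],0],[-1,[0,0,0],0]]';python3 - <<'E'
from h import *
print(bay(tool()[0]),observe()["moment"])
f=grab_frame("wrist"); cv2.imwrite(f"pics/w16.png",f)
f=grab_frame("top");cv2.imwrite("pics/w16t.png",cv2.resize(f[110:250,250:440],None,fx=4,fy=4,interpolation=cv2.INTER_CUBIC))
E
```

```text
time: 19.27
ee_pos: [0.5591, -0.1019, 0.0302]
orientation: [0.731, 0.682, 0.002, -0.001]
wrist_force: [0.5, 6.1, 6.6]
gripper_width: 0.0085
time: 19.43
ee_pos: [0.559, -0.1039, 0.0302]
orientation: [0.731, 0.682, 0.002, -0.001]
wrist_force: [0.6, 6.8, 5.8]
gripper_width: 0.0085
[-67.1449  -1.9343  30.1896] [ 0.5309 -0.0302 -0.0347]
```

View pics/w16.png

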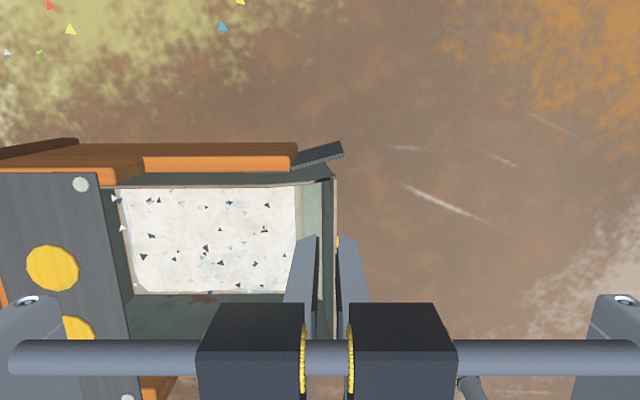

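```bash
python3 -m inch '[[-1,[-0.2,0,0],0],[-1,[0,0,0],0]]'; python3 -m inch '[[-1,[-0.15,0,0],0],[-1,[0,0,0],0]]';python3 -m inch '[[-1,[-0.15,0,0],0],[-1,[0,0,0],0]]'
```

```text
time: 19.7
ee_pos: [0.5588, -0.1058, 0.0302]
orientation: [0.731, 0.682, 0.002, -0.001]
wrist_force: [1.0, 7.7, 6.0]
gripper_width: 0.0084
time: 19.87
ee_pos: [0.5587, -0.1073, 0.0302]
orientation: [0.731, 0.682, 0.002, -0.001]
wrist_force: [0.6, 7.0, 5.4]
gripper_width: 0.0086
time: 20.03
ee_pos: [0.5586, -0.1085, 0.0302]
orientation: [0.731, 0.682, 0.003, -0.001]
wrist_force: [0.2, 6.9, 6.8]
gripper_width: 0.0085
```

```bash
python3 -m inch '[[-1,[-0.15,0,0],0],[-1,[0,0,0],0]]'; python3 -m inch '[[-1,[-0.15,0,0],0],[-1,[0,0,0],0]]';python3 - <<'E'
from h import *
print(bay(tool()[0]),observe()["moment"])
f=grab_frame("wrist"); cv2.imwrite(f"pics/w17.png",f)
f=grab_frame("top");cv2.imwrite("pics/w17t.png",cv2.resize(f[110:250,250:440],None,fx=4,fy=4,interpolation=cv2.INTER_CUBIC))
E
```

```text
time: 20.2
ee_pos: [0.5586, -0.1085, 0.0302]
orientation: [0.731, 0.682, 0.004, -0.002]
wrist_force: [0.3, 10.3, 7.2]
gripper_width: 0.0088
time: 20.37
ee_pos: [0.5585, -0.1085, 0.0302]
orientation: [0.731, 0.682, 0.005, -0.003]
wrist_force: [0.7, 14.0, 8.0]
gripper_width: 0.009
[-62.498   -2.0885  30.1724] [ 1.8454 -0.0142 -0.0429]
```

View pics/w17.png

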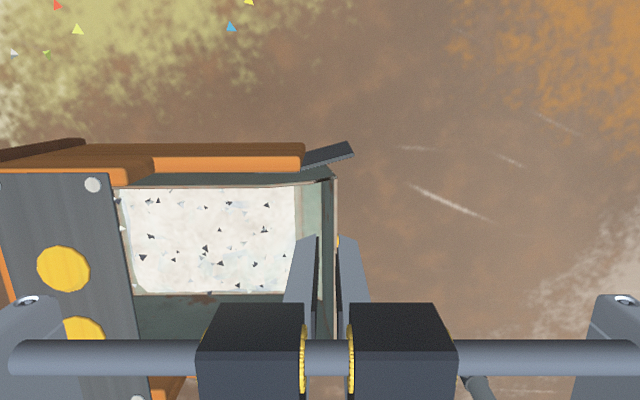

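View pics/w17t.png

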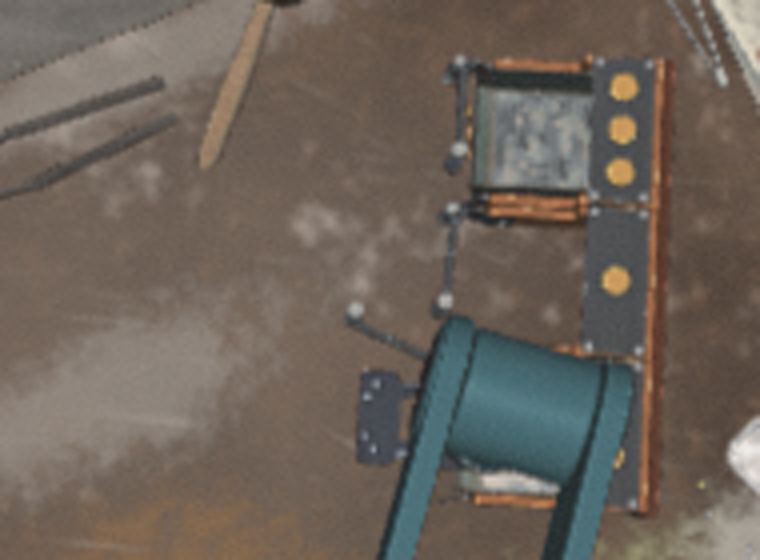

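```bash
python3 -m inch '[[-1,[-0.15,0,0],0],[-1,[0,0,0],0],[-1,[0.3,0,0],0],[-0.55,[0,0,0],0],[-0.55,[0,0,0],0],[-0.55,[0,0,0],0],[-0.55,[0,0,0],0]]'; python3 -m inch '[[-0.55,[0,0,-1],0],[-0.55,[0,0,-2],0],[-0.55,[0,0,-3],0],[-0.55,[0,0,-3],0],[-0.55,[0,0,-3],0],[-0.55,[1,0,-3],0],[-0.55,[2,0,0],0],[-0.55,[2,0,0],0],[-0.55,[0,0,0],0],[-0.55,[0,0,0],0]]'
python3 - <<'E'
from h import *
P,R=tool();print(P,bay(P),observe()["moment"])
f=grab_frame("wrist"); cv2.imwrite(f"pics/w18.png",f)
print(mk("wrist","bin_two_front"),mk("wrist","bin_two_mid"),mk("wrist","gate_two_post"))
f=grab_frame("side")
cv2.imwrite("pics/w18s.png",cv2.resize(f[160:290,250:440],None,fx=4,fy=4,interpolation=cv2.INTER_CUBIC))
E
```

```text
time: 21.05
ee_pos: [0.5567, -0.1131, 0.0283]
orientation: [0.732, 0.682, -0.001, -0.001]
wrist_force: [0.1, 0.8, 0.5]
gripper_width: 0.0213
time: 21.88
ee_pos: [0.561, -0.0631, 0.1799]
orientation: [0.731, 0.682, -0.0, 0.0]
wrist_force: [0.3, 0.4, -1.0]
gripper_width: 0.0213
[ 0.561  -0.0631  0.1799] [-107.9781   -2.5821  179.9387] [ 0.0167 -0.0162  0.0111]
[(0.97, array([ 0.5591, -0.1024,  0.0294]))] [(0.79, array([ 0.5482, -0.1715,  0.0383]))] []
```

View pics/w18.png

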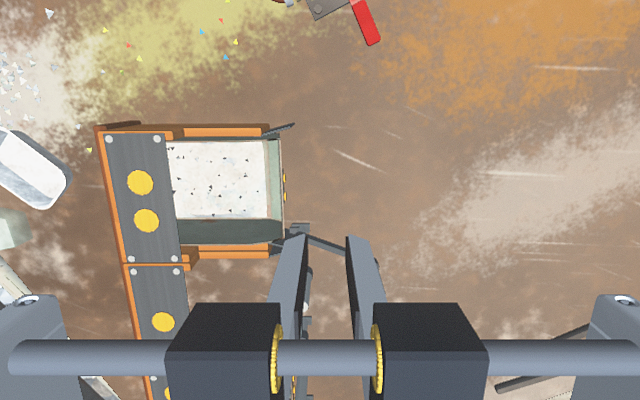

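View pics/w18s.png

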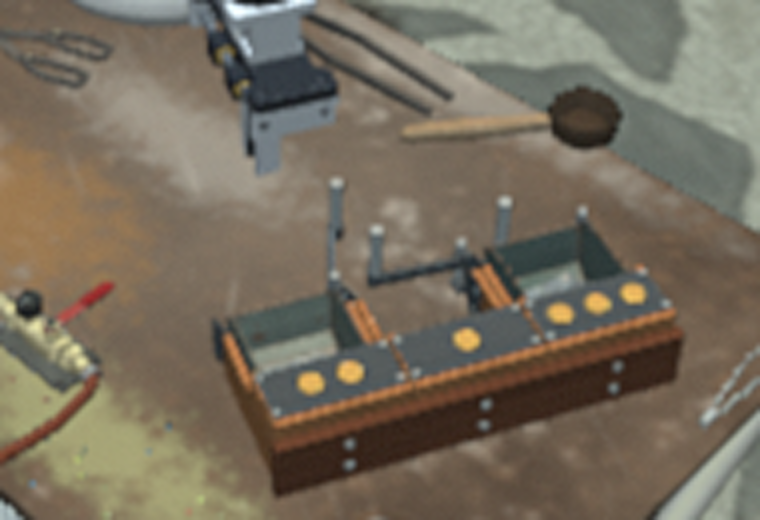

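```bash
python3 - <<'E'
from h import *
f=cv2.imread("pics/w18.png");cv2.imwrite("pics/w18c.png",cv2.resize(f[115:260,90:310],None,fx=3.6,fy=3.6,interpolation=cv2.INTER_CUBIC))
E
```

```text
(no output)
```

View pics/w18c.png

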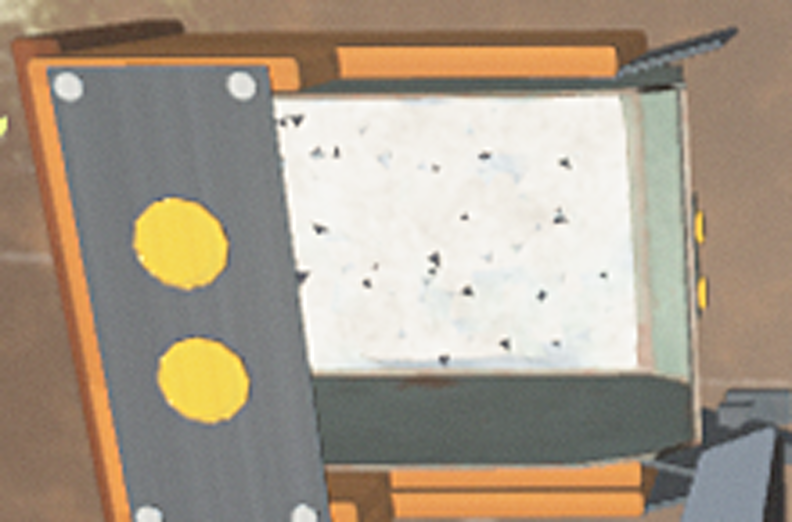

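```bash
python3 - <<'E'
from h import *
g=lambda x,y,z:bay(ray("wrist",90+x/3.6,115+y/3.6,z))
print("front",g(687,92,.052),g(699,440,.052),"cheek ends",g(617,75,.05),g(643,490,.05),"tip",g(735,30,.046))
print("plate",g(48,70,.0765),g(268,68,.0765))
E
```

```text
front [-68.0653 -48.7806  52.    ] [-67.2277  43.3072  52.    ] cheek ends [-50.8129 -52.7798  50.    ] [-51.1778  58.7196  50.    ] tip [-79.7581 -63.115   46.    ]
plate [ 71.5553 -57.6712  76.5   ] [ 22.2762 -57.8125  76.5   ]
```

```bash
python3 -m inch '[[-1,[0.4,0.2,0],0],[-1,[0,0,3],0],[-1,[0,0,3],0],[-1,[0,0,3],0],[-1,[0,0,3],0],[-1,[0,0,3],0],[-1,[-0.6,0,0],0],[-1,[-0.6,0,0],0],[-1,[-0.5,0,0],0],[-1,[-0.5,0,0],0]]' 20; python3 -m inch '[[-1,[-0.4,0,0],0],[-1,[0,0,0],0]]';python3 - <<'E'
from h import *
print(bay(tool()[0]))
E
```

```text
time: 22.97
ee_pos: [0.5638, -0.0827, 0.0324]
orientation: [0.732, 0.681, 0.001, 0.002]
wrist_force: [0.1, 0.3, -0.5]
gripper_width: 0.0001
time: 23.13
ee_pos: [0.5628, -0.0868, 0.0316]
orientation: [0.732, 0.681, 0.001, 0.002]
wrist_force: [-0.5, -1.0, 0.6]
gripper_width: 0.0003
[-84.4442   0.7765  31.642 ]
```

```bash
python3 -m inch '[[-1,[-0.2,0,0],0],[-1,[-0.2,0,0],0],[-1,[0,0,0],0]]'; python3 -m inch '[[-1,[-0.2,0,0],0],[-1,[0,0,0],0]]'; python3 -m inch '[[-1,[-0.2,0,0],0],[-1,[0,0,0],0]]';python3 - <<'E'
from h import *
print(bay(tool()[0]))
E
```

```text
time: 23.38
ee_pos: [0.5613, -0.0896, 0.0298]
orientation: [0.732, 0.682, 0.0, 0.0]
wrist_force: [0.5, -0.0, 1.2]
gripper_width: 0.0006
time: 23.55
ee_pos: [0.561, -0.0913, 0.0295]
orientation: [0.732, 0.682, 0.0, -0.0]
wrist_force: [-0.8, 0.4, -1.2]
gripper_width: 0.0004
time: 23.72
ee_pos: [0.561, -0.0914, 0.0295]
orientation: [0.732, 0.682, 0.001, -0.001]
wrist_force: [0.3, 4.9, 1.3]
gripper_width: 0.0002
[-79.7006  -0.6846  29.5034]
```

```bash
python3 -m inch '[[-1,[-0.2,0,0],0],[-1,[-0.2,0,0],0],[-1,[0,0,0],0]]'; python3 -m inch '[[-1,[-0.2,0,0],0],[-1,[0,0,0],0]]'; python3 -m inch '[[-1,[1,0,0],0],[-1,[1.5,0,0],0],[-1,[1.5,0,-2],0],[-1,[0,0,-3],0],[-1,[0,0,-3],0],[-1,[0,0,-3],0],[-1,[0,0,-3],0],[-0.15,[0,0,0],0],[-0.15,[0,0,0],0]]';python3 - <<'E'
from h import *
f=grab_frame("wrist"); cv2.imwrite(f"pics/w19.png",f)
print(bay(tool()[0]),tool())
print([(a,b,bay(b)) for a,b in mk("wrist","gate_two_post")])
E
```

```text
time: 23.97
ee_pos: [0.561, -0.0915, 0.0296]
orientation: [0.731, 0.682, 0.004, -0.004]
wrist_force: [0.1, 13.2, 2.6]
gripper_width: 0.0001
time: 24.13
ee_pos: [0.561, -0.0915, 0.0296]
orientation: [0.731, 0.682, 0.005, -0.005]
wrist_force: [1.3, 17.2, 3.1]
gripper_width: 0.0002
time: 24.88
ee_pos: [0.5646, -0.0599, 0.1719]
orientation: [0.732, 0.682, 0.001, 0.002]
wrist_force: [0.1, -0.2, -0.5]
gripper_width: 0.0102
[-111.6284   -0.3793  169.5263] (array([ 0.5634, -0.0596,  0.1695]), array([[ 0.0707,  0.9975,  0.0008],
       [ 0.9975, -0.0707, -0.0006],
       [-0.0005,  0.0008, -1.    ]]))
[(0.58, array([ 0.6496, -0.02  ,  0.0741]), array([-156.7657,   83.0248,   74.1   ]))]
```

View pics/w19.png

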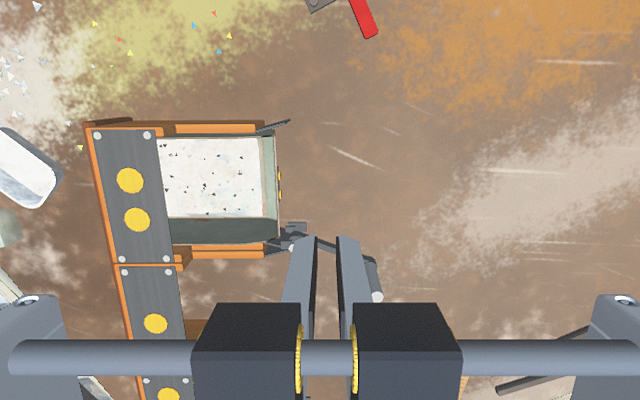

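```bash
python3 -m inch '[[-0.15,[1.08,2.04,0],0],[-0.15,[1.08,2.04,0],0],[-0.15,[1.08,2.04,0],0],[-0.15,[1.08,2.04,0],0],[-0.15,[0,0,1.5],0],[-0.15,[0,0,1.5],0],[-0.15,[0,0,0],0],[-0.15,[0,0,0],0]]';python3 - <<'E'
from h import *
f=grab_frame("wrist"); cv2.imwrite(f"pics/w20.png",f)
P,R=tool();print(P)
print([(a,b,R.T@(b-P)) for a,b in mk("wrist","gate_two_post")])
E
```

```text
time: 25.65
ee_pos: [0.6459, -0.0219, 0.1358]
orientation: [0.732, 0.682, -0.002, -0.003]
wrist_force: [-0.1, -0.4, -0.7]
gripper_width: 0.0401
[ 0.6468 -0.0222  0.1377]
[(0.86, array([ 0.65  , -0.0209,  0.0764]), array([0.0015, 0.0033, 0.0613]))]
```

View pics/w20.png

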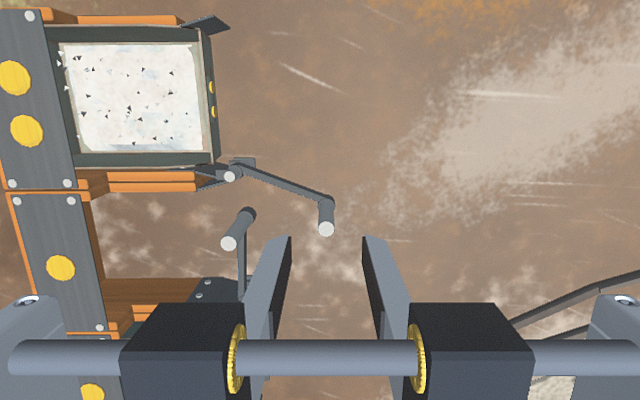

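```bash
python3 -m inch '[[-0.15,[0.1,0.15,1.5],0],[-0.15,[0,0,2],0],[-0.15,[0,0,2],0],[-0.15,[0,0,1.5],0],[-1,[0,0,0],0],[-1,[0,0,0],0],[-1,[0,0,0],0],[-1,[0,0,0],0],[-1,[0,0,0],0]]' 12
python3 - <<'E'
from h import *
P,R=tool();print(P,bay(P),R[:2,0])
H=np.array([.6175,-.0945]);d=P[:2]-H;print(np.linalg.norm(d))
f=grab_frame("wrist"); cv2.imwrite(f"pics/w21.png",f)
E
```

```text
time: 26.5
ee_pos: [0.6502, -0.0225, 0.0718]
orientation: [0.732, 0.682, 0.0, 0.002]
wrist_force: [-0.2, -0.9, 3.3]
gripper_width: 0.0115
[ 0.6502 -0.0225  0.0718] [-154.3278   83.7549   71.7863] [0.071  0.9975]
0.07908278490357741
```

View pics/w21.png

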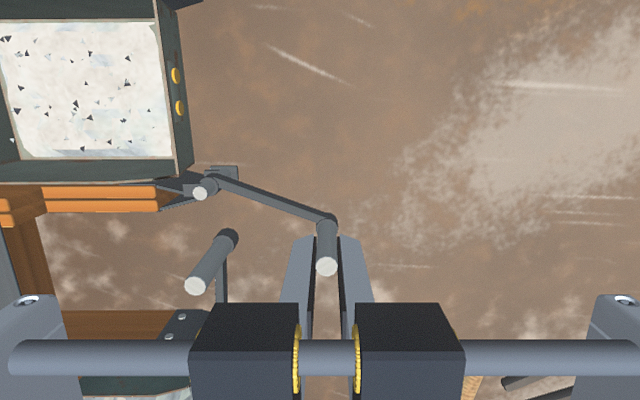

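```bash
python3 -m inch '[[-1,[0.2,-0.61,0],0],[-1,[0.18,-0.78,0],0],[-1,[0.12,-0.99,0],0],[-1,[-0.01,-1.0,0],0],[-1,[-0.13,-0.99,0],0],[-1,[-0.26,-0.97,0],0],[-1,[-0.37,-0.93,0],0],[-1,[-0.49,-0.87,0],0]]'
python3 -m inch '[[-1,[-0.59,-0.81,0],0],[-1,[-0.69,-0.73,0],0],[-1,[-0.77,-0.63,0],0],[-1,[-0.85,-0.53,0],0],[-1,[-0.91,-0.42,0],0]]'
python3 - <<'E'
from h import *
P,R=tool();print(P,bay(P),R[:2,0])
f=grab_frame("wrist"); cv2.imwrite(f"pics/w22.png",f)
E
```

```text
time: 27.22
ee_pos: [0.5802, -0.0257, 0.0717]
orientation: [0.732, 0.682, 0.002, 0.005]
wrist_force: [6.8, -6.6, 2.0]
gripper_width: 0.0115
time: 27.63
ee_pos: [0.5453, -0.0587, 0.0716]
orientation: [0.731, 0.682, 0.003, 0.002]
wrist_force: [3.3, 1.1, 6.3]
gripper_width: 0.0115
[ 0.5453 -0.0587  0.0716] [-111.3035  -18.5302   71.6052] [0.0699 0.9976]
```

View pics/w22.png

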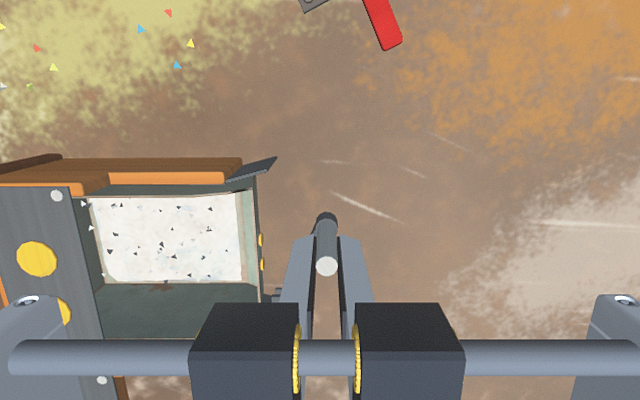

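```bash
python3 -m inch '[[-1,[-0.95,-0.31,0],0],[-1,[-0.98,-0.19,0],0],[-1,[-0.5,-0.04,0],0],[-1,[0,0,0],0]]'; python3 -m inch '[[-1,[-0.3,0,0],0],[-1,[0,0,0],0]]';  python3 -m inch '[[-1,[-0.2,0,0],0],[-1,[0,0,0],0]]'; python3 - <<'E'
from h import *
P,R=tool();print(P,bay(P),R[:2,0])
f=grab_frame("wrist"); cv2.imwrite(f"pics/w23.png",f)
E
```

```text
time: 28.02
ee_pos: [0.5366, -0.0832, 0.0714]
orientation: [0.732, 0.681, 0.001, 0.0]
wrist_force: [-1.8, 0.5, 8.8]
gripper_width: 0.0114
time: 28.18
ee_pos: [0.5365, -0.0855, 0.0714]
orientation: [0.732, 0.682, 0.001, -0.0]
wrist_force: [-0.7, 0.1, 7.8]
gripper_width: 0.011
time: 28.35
ee_pos: [0.5362, -0.0872, 0.0714]
orientation: [0.732, 0.682, 0.001, -0.0]
wrist_force: [-2.3, 1.6, 8.5]
gripper_width: 0.0112
[ 0.5362 -0.0872  0.0714] [-82.308  -25.7157  71.3872] [0.0702 0.9975]
```

View pics/w23.png

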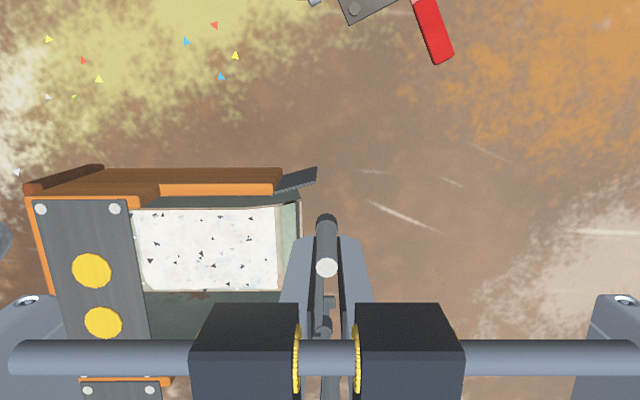

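```bash
python3 -m inch '[[-1,[-0.2,0,0],0],[-1,[0,0,0],0]]';  python3 -m inch '[[-1,[-0.2,0,0],0],[-1,[0,0,0],0]]'; python3 -m inch '[[-1,[-0.1,0,0],0],[-1,[0,0,0],0]]'
```

```text
time: 28.57
ee_pos: [0.5362, -0.0891, 0.0714]
orientation: [0.731, 0.682, 0.001, -0.0]
wrist_force: [-0.5, 1.2, 8.1]
gripper_width: 0.0116
time: 28.73
ee_pos: [0.536, -0.0898, 0.0713]
orientation: [0.731, 0.682, 0.002, -0.001]
wrist_force: [-0.4, 5.5, 9.4]
gripper_width: 0.0115
time: 28.9
ee_pos: [0.536, -0.0899, 0.0714]
orientation: [0.731, 0.682, 0.003, -0.002]
wrist_force: [-0.1, 6.3, 10.4]
gripper_width: 0.0115
```

```bash
python3 -m inch '[[-1,[0.15,0,0],0],[-0.5,[0,0,0],0],[-0.5,[0,0,0],0],[-0.5,[0,0,0],0],[-0.5,[0,0,0],0],[-0.5,[0,0,-1],0],[-0.5,[0,0,-3],0],[-0.5,[0,0,-3],0],[-0.5,[0,0,-3],0],[-0.5,[0,0,-3],0]]'; python3 -m inch '[[-0.5,[3,-2,0],0],[-0.5,[3,-2,0],0],[-0.5,[3,-2,0],0],[-0.5,[3,-2,0],0],[-0.5,[3,-2,0],0],[-0.5,[0,-2,0],0],[-0.5,[0,0,0],0],[-0.5,[0,0,0],0]]'
python3 - <<'E'
from h import *
print(tool()[0])
for c in["wrist","side","top"]:
  f=grab_frame(c)
  for q in["bin_two_mid","bin_two_front","gate_two_post","gate_two_axis"]: print(c,q,[(a,bay(b)) for a,b in mk(c,q)])
  if c=="side": f=cv2.resize(f[160:290,250:440],None,fx=4,fy=4,interpolation=cv2.INTER_CUBIC)
  if c=="top": f=cv2.resize(f[110:250,250:440],None,fx=4,fy=4,interpolation=cv2.INTER_CUBIC)
  cv2.imwrite(f"pics/z{c}.png",f)
E
```

```text
time: 29.73
ee_pos: [0.5357, -0.0918, 0.2012]
orientation: [0.732, 0.682, -0.0, -0.0]
wrist_force: [0.1, -0.4, -0.1]
gripper_width: 0.0237
time: 30.4
ee_pos: [0.4268, 0.0665, 0.2003]
orientation: [0.731, 0.682, 0.001, 0.001]
wrist_force: [-0.0, -0.1, -0.8]
gripper_width: 0.0237
[0.4268 0.0665 0.2003]
wrist bin_two_mid [(0.66, array([-1.816 , -5.9315, 37.4   ]))]
wrist bin_two_front [(0.58, array([-69.3609,  -1.3393,  30.9   ]))]
wrist gate_two_post []
wrist gate_two_axis []
side bin_two_mid [(0.85, array([ 0.0278,  1.1042, 32.9   ]))]
side bin_two_front [(0.91, array([-68.0261,  -3.3563,  35.    ])), (0.26, array([ 1.716 , -0.1882, 34.2   ]))]
side gate_two_post [(0.4, array([-86.0782, -26.0856,  76.6   ])), (0.22, array([-575.1649, -114.162 ,    7.7   ]))]
side gate_two_axis [(0.85, array([-81.7506,  54.6703,  34.    ])), (0.56, array([230.7964, -45.9035,   8.9   ]))]
top bin_two_mid [(0.63, array([ 1.1597, -3.9326, 36.7   ])), (0.3, array([-78.8166, -22.2024,  74.2   ]))]
top bin_two_front [(0.74, array([-572.7538, -117.3111,    9.6   ])), (0.65, array([-62.6048,   2.611 ,  38.3   ]))]
top gate_two_post [(0.59, array([-81.2835, -21.2617,  75.1   ]))]
top gate_two_axis [(0.77, array([-78.0634,  56.5154,  31.2   ])), (0.41, array([ 0.5021, -3.0737, 35.2   ]))]
```

View pics/zwrist.png

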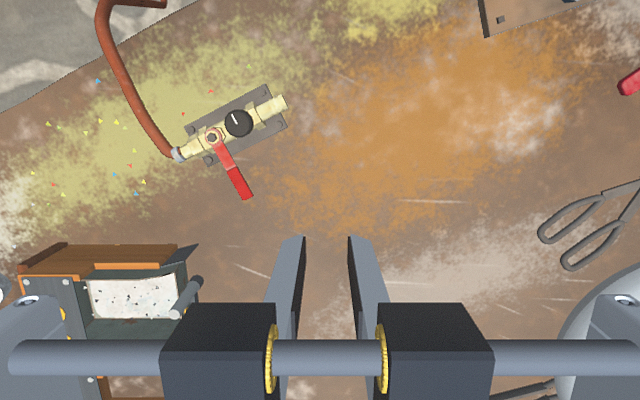

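View pics/zside.png

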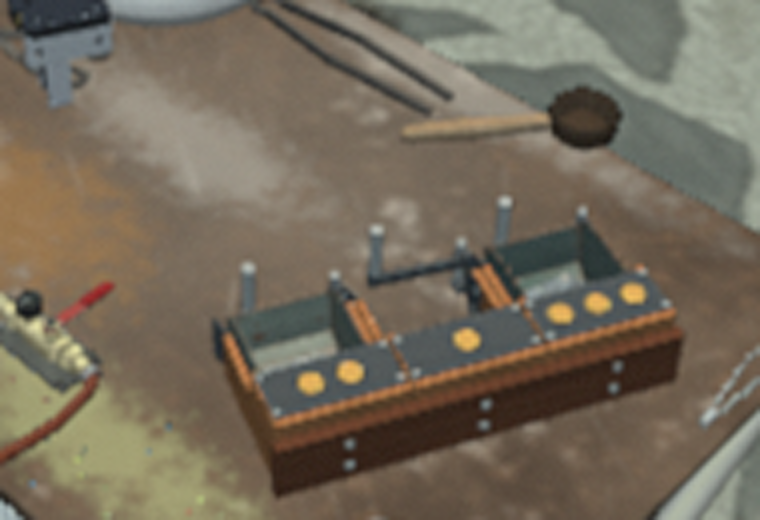

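View pics/ztop.png

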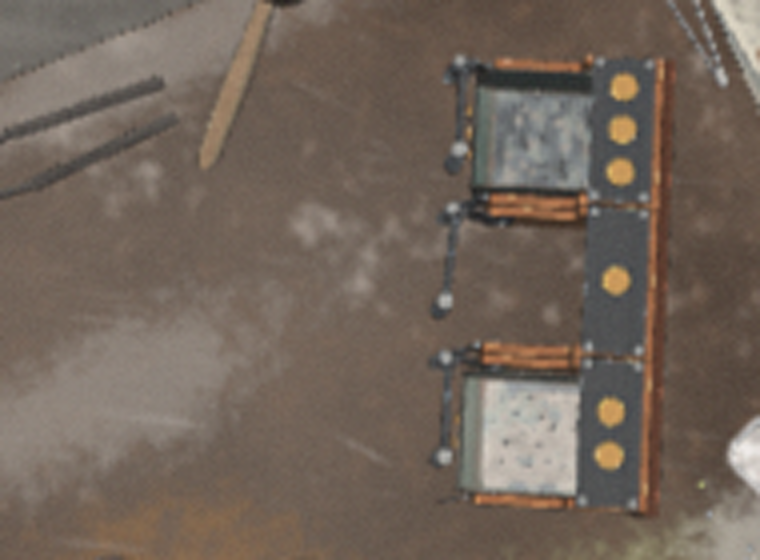

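```bash
python3 -c "
from bench import *
print(observe()['time'],observe()['wrist_force']); print(job_done())"
```

```text
31.15 [-0.17646797  0.45406255  0.83723078]
the job is handed in; nothing more can be done
None
```

The frit bin is back in the two-stud bay with its keeper shut across the front. I handed the job in at about 31 s, with the gripper clear of everything.

**What I did:** I swung the two-stud bay's keeper out to about 1.9 rad. Then I gripped the bin by its low front wall and slid it flat along the table, correcting its angle on the way. I pushed it in, front wall outward, until it met the back stop, and swung the keeper shut.

**Last checks:**
- **Bin:** A second push with closed fingers at about 17 N did not move the bin. Its front wall measured square, at about −68 mm in the bay's frame, against −69 mm when fully home. My bay frame carries about 1.5 mm of error.
- **Keeper:** I moved it until it met its shut stop. The final top picture shows it parallel to the row, like the bolted three-stud keeper.
- **Rest of the scene:** No spilled frit shows in the last pictures. The other bays, keepers and tools look unmoved.

**Where readings disagreed:**
- **Keeper post:** The last estimates of its position ran from −81 to −86 mm. The −86 came from a low-confidence reading (0.4), and I relied on the felt stop and the top picture instead.
- **Bin front:** The top camera put it at −62.6 mm, while the side and wrist cameras put it at −68 and −69 mm.
- **Grip:** While I was turning the bin, it slipped a degree or two in the fingers, which I corrected before it entered the bay.

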